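# Hang the stray bracket and fold the chest shut

## Robot

A 6-joint arm with a two-finger parallel gripper is mounted at the origin on the work surface. World frame = base frame: x ahead of the robot, y to its left, z up, the work surface at z = 0. Lengths are in m, angles in rad, forces in N, time in s.
With the tool pointing down it reaches from about 0.25 to 0.775 m from the base axis. Payload 4 kg.
Tool frame: the origin (TCP) lies between the finger pads; the fingertips stand 14 mm ahead of it and the grasp point (between the pads) lies 5 mm behind it (robot.nose_length is the distance from the TCP to the fingertips, in m); z points along the fingers, y is the direction in which the jaws open and shut (so a half turn about z gives the same grasp; the last joint's range is limited). The gripper opens to 94 mm and grips with 3 to 60 N. Pads are 16 mm wide; open, the fingers measure 119 mm over their backs; the gripper's body (75 mm by 177 mm) begins 78 mm behind the grasp point.
Start: joints at [-1.379, 0.087, 1.371, -0, 1.684, -0.103], TCP at [0.16, -0.526, 0.22] pointing down, gripper open.
Joint ranges: [-3.1, 3.1], [-0.76, 2.03], [0.27, 2.55], [-1.08, 4.22], [0.17, 2.65], [-2.57, 2.57]. Speed limits (rad/s): [2.79, 2.79, 3.14, 3.14, 3.14, 3.14].

## Interface

Orientations are given as [roll, pitch, yaw] about the fixed x, y, z axes, in that order (R = Rz(yaw) Ry(pitch) Rx(roll)).
In Python, from bench import robot, eyes, finder gives the robot as it stands.
- The arm moves only by the tool play_rows, never from a script. Its argument "rows" is a list of rows, each an object with "linear": the shift along the tool's x, y, z in cm, a list of three; "spin": the turn about the tool's z in degrees. A call has 1 to 12 rows; each row shifts and turns the commanded pose from where the row before left it, along the tool's axes as they then stand; what a row does not reach is not made up. A row lasts 1/12 s, in which the tool goes at most 41.7 mm and 7.16 degrees, less where a joint would pass 70% of its speed; a pose out of reach is approached as far as the arm can. A call with a gripper value outside its range is refused whole. "claw" is the finger opening in cm, from 0 to 9.4, set as the call begins (left out, the last holds). The fingers move at their own pace and stop on an object; the grip force is fixed at half the most. Time passes only in rows, so rows that do not move let the fingers close. It gives the time, the measured TCP pose, the force and the opening at its end, in the units of the state.
- robot.get_obs(): the state, without advancing time (a new reading comes with each control period).
- eyes.snapshot(name): name is "scene" or "top" or "wrist"; returns a dict with "frame" (400x640x3 uint8, red, green, blue), "fx", "fy", "cx", "cy" (pixels), "rvec" (rotation vector, rad) and "tvec" (3), from world to camera coordinates, as OpenCV has them; the wrist camera has in their place "mount" (4x4, takes a point from camera to tool coordinates, whose origin is the TCP and whose axes are the flange's). Camera axes: x right, y down, z forward; pixel columns grow to the right and rows downward; lengths in m; the calibration is good to about 2 mm. The wrist camera is an equidistant fisheye: a pixel r from the principal point sees the ray r / f radians off the axis. A picture is of the moment at which its call begins: read the wrist's pose just before it. There is no depth.
- robot.close_job(): hands the job in, once; it reports no verdict.
Trained networks look in a picture, given as the dict that the camera call returned (one of the last four; its "shot" number tells which), for a name from the list of things; names that differ only in an ending like _2 or _b are one class to them, and where a whole thing is asked for, a point or a joint stands for the part that bears it (a point fixed in the world has none). Each returns a list of dicts, best first, with "conf" (0 to 1); they miss things now and then, are a little off and sometimes report something else, mostly with a low value. They report only what shows in the picture. A call takes as long as a camera call.
- finder.silhouettes(picture, name): "pixels" (400x640 bool, what is visible of it) and "box" ([centre column, centre row, width, height] in pixels, round what is visible of it).
The state is a dict: "time": time; "joint_positions": joint angles; "qvel": joint speeds; "joint_torque": joint torques, N m; "tool_pos": TCP position; "ee_rot": TCP orientation; "wrist_force": force on the tool from outside, world axes, zero at the start; "wrist_torque": the same for the moment, N m; "width": finger opening in m.
Only numpy, scipy, OpenCV 4.12 (cv2) and the standard library are available. Lean on these libraries where they do the work, as an engineer would, in place of code of your own. Each camera call takes 0.05 s, during which the arm holds its last target. There are 200 camera calls.

## Task

The red shelf bracket was left lying across the open hardware chest: hook its claws into the two slots of the red upright and press it down until it is fully home. Push the orange knob to break the knee of the lid stay, then lower the lid fully shut without letting it slam; leave the things standing around where they are.

Things in the scene. Friction and masses are not known exactly. Their poses are not given: they have to be found in the camera images.
- chest: Blue steel hardware chest, fixed, 240 (x) by 280 (y) mm, rim 110 mm above the bench, walls 5 mm. Origin: centre of its underside; x points from its front to its hinge side, y to the side with the lid stay. A divider as high as the rim runs along x at y = -20 mm. Stock inside stays 50 mm below the rim. The bracket lies across divider and -y wall and would stop the lid.
- hinge (a point): Middle of the chest's hinge line, on its far (+x) rim, 110 mm above the bench; axes as the chest's. The lid turns about y through it.
- lid (a joint): Lid angle, rad: 0 standing open as found (70 degrees above level, leaning towards the chest's front, -x), grows as it is lowered, 1.222 shut on the rim. A stiff hinge (0.9 N m of friction) holds the lid wherever it is left; about 5 N near its free edge lowers it once the stay is broken. While the stay is straight it blocks the lid.
- lid_edge (a point): Middle of the lid's free edge, halfway through its thickness. The lid is a flat blue plate, 242 mm from hinge line to free edge, 286 mm wide, 8 mm thick (its underside passes through the hinge line). Open, this edge stands about 340 mm above the bench. It can be lowered by pushing on its outer (upper) face.
- knee_knob (a point): Centre of the orange knob on the knee of the folding stay: a cylinder 26 mm in diameter, 32 mm long along the chest's y, beside the chest's +y wall, under the leaning lid. Pushed in the chest's +x direction and down (35 to 50 degrees below level, under 15 N) it breaks the knee; 35 mm of push folds it over 0.5 rad and brings the lid a little down. An upright tool fouls the lid.
- stay_pivot (a point): Lower pivot of the stay on the chest's +y wall, 40 mm below the rim: the knob swings about it (along the chest's y axis) at 86 mm. A second 86 mm bar joins the knob to the lid.
- knee (a joint): Fold of the stay's knee, rad: 0 straight and locked (slightly past centre against its stop), grows as it folds, about 2.9 with the lid shut. Past about 0.15 it is broken and lowering the lid folds it further.
- bracket_mid (a point): Centre of the red bracket's bar (half-way up). Loose, about 0.3 kg. The bar is 155 mm long along x, 28 mm wide (y), 24 mm high. At its +x end, 75 mm from this point, a heel plate 30 wide, 5 thick and 70 mm high rises; its underside is flush with the bar's. Two steel claws, one above the other, stand out 12 mm from its rear (+x) face and hook down.
- heel (a point): Point of the bracket on the rear (+x) face of the heel plate, mid-width, at its underside; axes as the bar's. Each claw is 10 mm wide with a neck 8 mm high (neck undersides 14 and 54 mm above this point) and a hook reaching 12 mm below the neck; 7 mm between plate and hook.
- seat (a point): Where the bracket's heel comes when home: on the slotted face of the red upright, 100 mm above the bench; x points into the upright, z up. Two slots 18 mm wide, 28 mm high, from 14 to 42 and 54 to 82 mm above this point; face 5 mm thick. Enter the claws with the heel about 16 mm above the seat till the plate meets the face, then press down till the necks stand on the slots' lower edges.
- upright: Hollow red slotted post 54 mm wide, 258 mm high, fixed to the bench by a foot 120 x 100 x 8 mm. Origin under the middle of the slotted face, at bench level; x points into the post (the face looks to -x). A hung bracket droops about 2 degrees at its tip.
- carton: Cardboard box 90 x 70 x 70 mm high, bystander in front of the upright. Origin: centre of underside.
- jar: Clear jar with a blue cap, 64 mm diameter, 85 mm high, bystander. Origin: centre of underside.
- can: Green can, 60 mm diameter, 100 mm high, bystander by the upright. Origin: centre of underside.
- blue_case: Blue plastic case 70 x 120 x 40 mm high, bystander in front of the chest. Origin: centre of underside.
- white_box: White box 60 x 50 x 75 mm high, bystander. Origin: centre of underside.

How it is judged:
By the outcome, as a careful person would: the job done as asked, in the order asked, and still so for the second after the job is handed in, with the robot touching nothing.
It also fails if it takes over 64 s, if anything falls off the work surface, if the arm or the gripper's body presses on something with over 40 N, if the wrist force passes 120 N, or if a joint passes its speed limit or range.

## Working session

There is one attempt and no reset: what is moved stays moved. The work goes in short steps, Python scripts to look and compute and a tool call to move; the robot and the scene stay as the last step left them, time stands still between calls to the robot, and variables do not carry over. Pictures are saved under pics/ and viewed, about 8 in all and at most 12, crops included, and the job is handed in when it is done.

Besides the shell and the picture viewer there is one more tool, called after "Call:" by a JSON object that holds its "method" and its "body", one argument or row to a line. play_rows: Moves the arm, as the interface text tells. Its arguments: {"type":"object","properties":{"rows":{"type":"array"},"claw":{"type":"number"}},"required":["rows"]}

```bash
ls; mkdir -p pics; python3 - <<'E'
from bench import robot, eyes, finder
import cv2,numpy as np
print(robot.get_obs(), robot.nose_length)
for n in ("scene","top"):
    s=eyes.snapshot(n); cv2.imwrite(f"pics/{n}0.png",s["frame"][:,:,::-1])
    print(n,{k:v for k,v in s.items() if k!="frame"})
a=cv2.imread("pics/scene0.png");b=cv2.imread("pics/top0.png")
E
```

```text
pics
{'time': 0.0, 'joint_positions': array([-1.37910304e+00,  8.79310198e-02,  1.37222213e+00, -4.88027020e-08,
        1.68361490e+00, -1.03100207e-01]), 'qvel': array([-0.00021138, -0.00133702,  0.00219291, -0.00028734,  0.00027824,
        0.00128302]), 'joint_torque': array([-1.07575059e-03, -3.40182424e+01, -3.02428508e+01,  7.15252664e-02,
        3.31208738e-02, -1.71564516e-04]), 'tool_pos': array([ 0.15969479, -0.52576593,  0.21833356]), 'ee_rot': array([-3.13942880e+00, -2.23838298e-04,  2.94793241e-01]), 'wrist_force': array([-0.27078372, -0.23150562,  0.22017978]), 'wrist_torque': array([-0.03927507,  0.00895544, -0.02982416]), 'width': 0.09396148129704815} 0.014
scene {'fx': 487.39793943399604, 'fy': 487.39793943399604, 'cx': 311.1825978971521, 'cy': 203.49137065525727, 'rvec': array([ 2.37570953,  0.88489539, -0.31137393]), 'tvec': array([-0.402965  , -0.16594466,  1.85939936]), 'shot': 1}
top {'fx': 435.3186325802792, 'fy': 435.3186325802792, 'cx': 313.9244250421714, 'cy': 208.5490663626822, 'rvec': array([ 2.1581368 , -2.16506583,  0.1155854 ]), 'tvec': array([0.00238802, 0.54851818, 1.42965043]), 'shot': 2}
```

View pics/scene0.png

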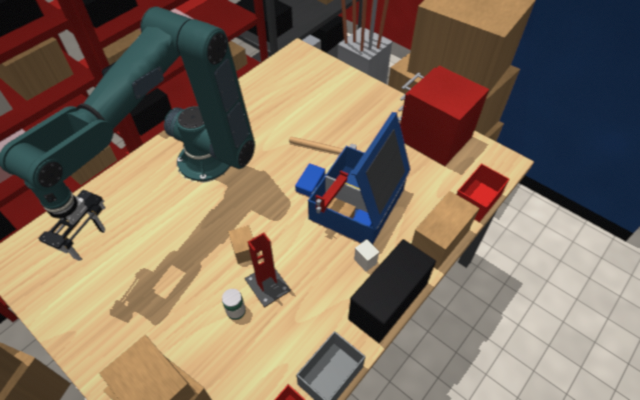

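View pics/top0.png

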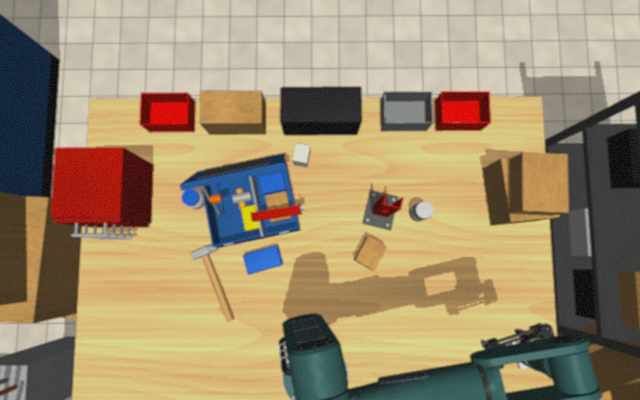

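The scene view shows the chest with the leaning lid at (360,190), the bracket at (335,190), the upright at (262,260) and the can at (233,304). In the top view the chest is at (250,200), the bracket at (275,213), the knob at (215,199), the upright at (385,205) and the jar at (192,197). Next I'll get the silhouettes and enlarged crops.

```bash
cat > h.py <<'E'
from bench import robot, eyes, finder
import cv2,numpy as np
from scipy.spatial.transform import Rotation as Ro
from scipy.optimize import least_squares
def cam(s): 
    K=np.array([[s["fx"],0,s["cx"]],[0,s["fy"],s["cy"]],[0,0,1.]]); return K,Ro.from_rotvec(s["rvec"]).as_matrix(),np.array(s["tvec"])
def proj(s,P):
    K,R,t=cam(s); q=(np.atleast_2d(P)@R.T+t)@K.T; return q[:,:2]/q[:,2:]
def atz(s,uv,z):
    K,R,t=cam(s); d=R.T@np.linalg.solve(K,[uv[0],uv[1],1]); c=-R.T@t; return c+d*(z-c[2])/d[2]
def tri(ss,uvs):
    A=[];b=[]
    for s,uv in zip(ss,uvs):
        K,R,t=cam(s); d=R.T@np.linalg.solve(K,[uv[0],uv[1],1]);d/=np.linalg.norm(d); c=-R.T@t; M=np.eye(3)-np.outer(d,d);A.append(M);b.append(M@c)
    A=np.vstack(A);b=np.hstack(b);x=np.linalg.lstsq(A,b,rcond=None)[0]; return x,np.linalg.norm(A@x-b)
def pose(): 
    o=robot.get_obs(); return np.array(o["tool_pos"]),Ro.from_euler("xyz",o["ee_rot"]).as_matrix(),o
E
python3 - <<'E'
from h import *
import pickle
S={n:eyes.snapshot(n) for n in("scene","top")}
M={}
for n,s in S.items():
    for k in "chest lid knee_knob bracket_mid upright carton jar can blue_case white_box".split():
        r=finder.silhouettes(s,k)
        for q in r[:2]: print(n,k,round(q["conf"],2),np.round(q["box"],1),q["pixels"].sum())
        if r: M[n,k]=r[0]
pickle.dump((S,M),open("s0.pkl","wb"))
t=S["top"]["frame"][:,:,::-1];c=S["scene"]["frame"][:,:,::-1]
def crop(f,x,y,w,h,W,H): return cv2.resize(f[y:y+h,x:x+w],(W,H),interpolation=cv2.INTER_CUBIC)
m=np.vstack([np.hstack([crop(t,175,145,133,100,400,300),crop(t,345,170,100,75,400,300)]),np.hstack([crop(c,293,105,133,100+33,400,400)[:300],crop(c,215,220,100,75,400,300)])])
cv2.imwrite("pics/m1.png",m)
E
```

```text
scene chest 0.74 [360.2 178.6 100.1 129.5] 7149
scene lid 0.92 [380.1 170.8  58.  119.3] 3672
scene bracket_mid 0.8 [332.6 190.4  31.1  43.5] 519
scene upright 0.9 [267.4 269.   43.2  75.2] 1715
scene carton 0.66 [366.6 254.6  24.3  31.1] 559
scene carton 0.57 [242.6 244.9  24.9  40.9] 625
scene jar 0.21 [310.9 180.1  34.1  39.3] 665
scene can 0.94 [236.8 304.3  26.4  31.2] 599
scene blue_case 0.82 [311.1 180.1  32.3  33.4] 579
scene blue_case 0.57 [233.8 302.6  24.1  27.9] 528
scene white_box 0.76 [366.6 255.8  25.1  32.8] 531
top chest 0.73 [241.2 198.6 120.9  91.3] 6915
top lid 0.69 [231.3 172.6 110.4  35.5] 1584
top bracket_mid 0.93 [277.6 214.6  48.   15.7] 483
top bracket_mid 0.59 [369.4 252.8  30.5  32.1] 604
top upright 0.82 [384.2 211.1  37.8  37.3] 1086
top carton 0.81 [370.6 253.1  31.5  36.8] 700
top jar 0.8 [191.5 199.1  25.2  22.1] 378
top can 0.58 [422.1 212.3  22.1  22.4] 350
top can 0.17 [370.  255.9  33.3  34.7] 636
top blue_case 0.58 [261.5 259.5  44.6  27.7] 779
top white_box 0.66 [302.6 153.8  16.9  28.5] 353
```

View pics/m1.png

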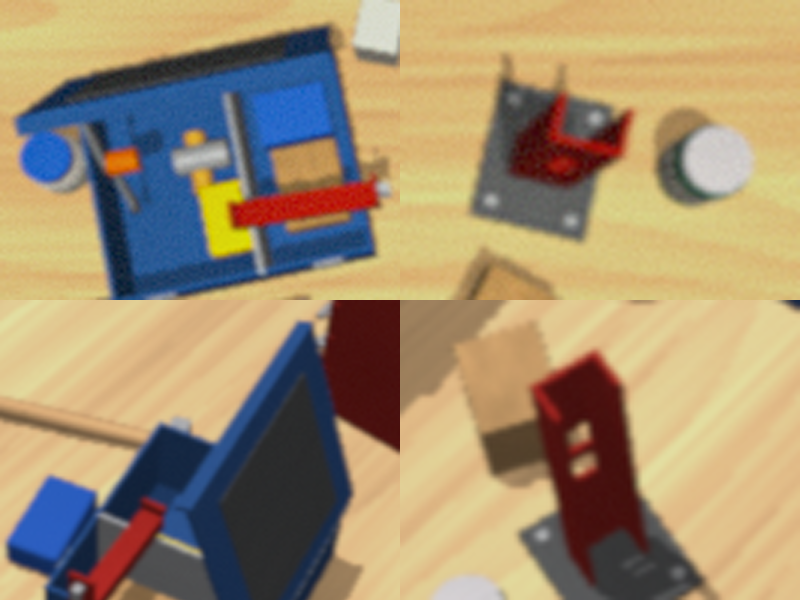

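The mosaic shows the bracket bar in the top view from about (253,216) to (300,210), with the heel and claws at its right (-y) end. The knob is at about (215,198). The upright's U opens to +x, so its slotted face looks towards the robot. I'll fit poses to the silhouettes with box models.

```bash
cat > fit.py <<'E'
from h import *
import pickle
from scipy.optimize import minimize
def box(x0,x1,y0,y1,z0,z1): return np.array([[x,y,z] for x in(x0,x1) for y in(y0,y1) for z in(z0,z1)])
h=np.array([.12,0,.11]);u=np.array([-np.cos(np.radians(70)),0,np.sin(np.radians(70))]);n=np.array([u[2],0,-u[0]])
LID=np.array([h+u*a+n*b+[0,c,0] for a in(0,.242) for b in(0,.008) for c in(-.143,.143)])
CH=[box(-.12,.12,-.14,.14,0,.11),LID]
UP=[box(0,.05,-.027,.027,0,.258)]
BR=[box(-.08,.075,-.014,.014,-.012,.012),box(.07,.075,-.015,.015,-.012,.058),box(.075,.087,-.005,.005,-.01+.002,.05)]
def tf(P,p,z): c,s=np.cos(p[2]),np.sin(p[2]); return P@np.array([[c,s,0],[-s,c,0],[0,0,1]])+[p[0],p[1],z]
def mask(s,parts,p,z,ss=4):
    m=np.zeros((400*ss,640*ss),np.uint8)
    for P in parts:
        q=(proj(s,tf(P,p,z))+.5)*ss
        cv2.fillConvexPoly(m,cv2.convexHull(np.round(q).astype(np.int32)),1)
    return cv2.resize(m.astype(np.float32),(640,400),interpolation=cv2.INTER_AREA)
def fit(parts,views,p0,z):
    def c(p): return sum(1-np.minimum(a,m).sum()/np.maximum(a,m).sum() for s,m in views for a in[mask(s,parts,p,z)])
    best=None
    for k in range(3):
        p0=np.array(p0); r=minimize(c,p0,method="Nelder-Mead",options=dict(initial_simplex=np.vstack([p0]+[p0+d for d in np.diag([.02,.02,.15])]),xatol=1e-4,fatol=1e-5)); p0=r.x
    return r.x,r.fun,[1-c1 for c1 in [ (lambda a,m:1-np.minimum(a,m).sum()/np.maximum(a,m).sum())(mask(s,parts,r.x,z),m) for s,m in views]]
E
python3 - <<'E'
from fit import *
S,M=pickle.load(open("s0.pkl","rb"))
t,c=S["top"],S["scene"]
for s in(t,c): K,R,tt=cam(s); print("cam",-R.T@tt)
v=lambda k,ns=("top","scene"):[(S[n],M[n,k]["pixels"].astype(np.float32)) for n in ns]
p0=atz(t,(250,200),.1); print(p0)
for ns in(("top","scene"),("top",),("scene",)): print("chest",ns,fit(CH,v("chest",ns),[p0[0],p0[1],-.2],0))
b0=atz(t,(277,213),.12)
for ns in(("top","scene"),("top",),("scene",)): print("br",ns,fit(BR,v("bracket_mid",ns),[b0[0],b0[1],-1.4],.122))
u0=atz(t,(383,210),.1)
UF=UP
for foot in ([-.04,.08],[-.05,.05],[-.02,.1],[-.06,.06],[-.035,.085]):
  print("up",foot,fit(UP+[box(foot[0],foot[1],-.05,.05,0,.008)],v("upright"),[u0[0],u0[1],-.2],0))
print("knob",M.get(("top","knee_knob")))
for k,uv,z in(("carton",(370,250),.07),("case",(263,259),.04),("jar",(191,197),.085),("can",(421,209),.1),("white",(303,152),.075)): print(k,atz(t,uv,z))
K1=(175+122/3.0075,145+160/3.0075)
for z in(.12,.135,.15):print("knob",atz(t,K1,z))
E
```

```text
cam [ 0.38569955 -0.00623594  1.48188232]
cam [ 1.13346033 -0.65101568  1.39238308]
[0.56902123 0.20502514 0.1       ]
chest ('top', 'scene') (array([0.56599834, 0.21138983, 0.21332407]), np.float64(0.185247540473938), [np.float32(0.9148249), np.float32(0.89992756)])
chest ('top',) (array([0.56711726, 0.21117393, 0.21258213]), np.float64(0.08341777324676514), [np.float32(0.9165822)])
chest ('scene',) (array([0.56442579, 0.21199809, 0.22028261]), np.float64(0.09547793865203857), [np.float32(0.90452206)])
br ('top', 'scene') (array([ 0.52427304,  0.11880031, -1.41550916]), np.float64(0.25861096382141113), [np.float32(0.87627906), np.float32(0.86511)])
br ('top',) (array([ 0.52556476,  0.11965905, -1.42722835]), np.float64(0.10120314359664917), [np.float32(0.89879686)])
br ('scene',) (array([ 0.52241054,  0.11830941, -1.40496006]), np.float64(0.10218894481658936), [np.float32(0.89781106)])
up [-0.04, 0.08] (array([ 0.52677472, -0.21783603, -0.25394046]), np.float64(0.2291017770767212), [np.float32(0.8696023), np.float32(0.9012959)])
up [-0.05, 0.05] (array([ 0.53685454, -0.2209383 , -0.
[... 172 characters left out ...]
858487606048584), [np.float32(0.91757536), np.float32(0.84383976)])
up [-0.06, 0.06] (array([ 0.54227   , -0.22254997, -0.28951002]), np.float64(0.4080809950828552), [np.float32(0.76486933), np.float32(0.8270497)])
up [-0.035, 0.085] (array([ 0.52157657, -0.21580778, -0.26330679]), np.float64(0.21856087446212769), [np.float32(0.8899337), np.float32(0.8915054)])
knob None
carton [ 0.40887338 -0.18012725  0.07      ]
case [0.38092522 0.16872981 0.04      ]
jar [0.58151209 0.3989533  0.085     ]
can [ 0.5381054  -0.34126788  0.1       ]
white [0.73149635 0.03592941 0.075     ]
knob [0.57249501 0.31094775 0.12      ]
knob [0.57043762 0.30745423 0.135     ]
knob [0.56838022 0.30396072 0.15      ]
```

```bash
python3 - <<'E'
from h import *
s=eyes.snapshot("wrist"); print({k:v for k,v in s.items() if k!="frame"}); print(robot.get_obs()["time"])
p,R,o=pose()
for k in("upright","bracket_mid","can"):
  for q in finder.silhouettes(s,k)[:1]: print(k,q["conf"],q["box"])
E
```

```text
{'fx': 309.70691628693146, 'fy': 309.70691628693146, 'cx': 323.7227025806524, 'cy': 197.46080657120476, 'mount': array([[-3.67114296e-04, -9.70102419e-01, -2.42695614e-01,
         6.99561145e-02],
       [ 9.99999855e-01, -4.51482784e-04,  2.92013099e-04,
         2.14796478e-04],
       [-3.92855506e-04, -2.42695472e-01,  9.70102445e-01,
        -1.66267322e-01],
       [ 0.00000000e+00,  0.00000000e+00,  0.00000000e+00,
         1.00000000e+00]]), 'shot': 5}
1.25
```

Call:
{"method": "play_rows", "body": {
  "rows": [
    {"linear": [2.6,-2.25,-0.25],"spin": 0},
    {"linear": [2.6,-2.25,-0.25],"spin": 0},
    {"linear": [2.6,-2.25,-0.25],"spin": 0},
    {"linear": [2.6,-2.25,-0.25],"spin": 0},
    {"linear": [2.6,-2.25,-0.25],"spin": 0},
    {"linear": [2.6,-2.25,-0.25],"spin": 0},
    {"linear": [2.6,-2.25,-0.25],"spin": 0},
    {"linear": [2.6,-2.25,-0.25],"spin": 0},
    {"linear": [2.6,-2.25,-0.25],"spin": 0},
    {"linear": [2.6,-2.25,-0.25],"spin": 0},
    {"linear": [2.6,-2.25,-0.25],"spin": 0},
    {"linear": [2.6,-2.25,-0.25],"spin": 0}
  ],
  "claw": 9.4
}}

```text
time: 2.4
tool_pos: [0.3804, -0.1757, 0.2499]
ee_rot: [3.141, -0.001, 0.295]
wrist_force: [0.6, -0.9, -0.5]
width: 0.094
```

Call:
{"method": "play_rows", "body": {
  "rows": [
    {"linear": [0,0,0],"spin": -7},
    {"linear": [0,0,0],"spin": -7},
    {"linear": [0,0,0],"spin": -7},
    {"linear": [0,0,0],"spin": -7},
    {"linear": [0,0,0],"spin": -7},
    {"linear": [0,0,0],"spin": -7},
    {"linear": [0,0,0],"spin": -7},
    {"linear": [0,0,0],"spin": -7},
    {"linear": [0,0,0],"spin": -7},
    {"linear": [0,0,0],"spin": -7},
    {"linear": [0,0,0],"spin": -7},
    {"linear": [0,0,0],"spin": -7}
  ]
}}

```text
time: 3.4
tool_pos: [0.3799, -0.1773, 0.2496]
ee_rot: [3.141, 0.0, 1.767]
wrist_force: [-0.2, 0.4, 0.1]
width: 0.0942
```

Call:
{"method": "play_rows", "body": {
  "rows": [
    {"linear": [0,0,0],"spin": -7},
    {"linear": [0,0,0],"spin": -7},
    {"linear": [0,0,0],"spin": -7},
    {"linear": [0,0,0],"spin": -7},
    {"linear": [0,0,0],"spin": -7},
    {"linear": [0,0,0],"spin": -7},
    {"linear": [0,0,0],"spin": -7},
    {"linear": [0,0,0],"spin": -7},
    {"linear": [0,0,0],"spin": -7},
    {"linear": [0,0,0],"spin": 0}
  ]
}}

```text
time: 4.23
tool_pos: [0.3799, -0.1773, 0.2496]
ee_rot: [-3.141, 0.0, 2.862]
wrist_force: [0.5, 0.3, -0.9]
width: 0.094
```

```bash
cat >> h.py <<'E'
def wcam(s,p,R):
    Mt=np.array(s["mount"]); return R@Mt[:3,:3], R@Mt[:3,3]+p   # cam->world
def wproj(s,p,R,P):
    Rw,c=wcam(s,p,R); q=(np.atleast_2d(P)-c)@Rw; th=np.arctan2(np.hypot(q[:,0],q[:,1]),q[:,2]); k=th/np.hypot(q[:,0],q[:,1])*s["fx"]
    return np.c_[q[:,0]*k+s["cx"],q[:,1]*k+s["cy"]]
def wray(s,p,R,uv):
    Rw,c=wcam(s,p,R); d=np.array([uv[0]-s["cx"],uv[1]-s["cy"]])/s["fx"]; th=np.hypot(*d); return c,Rw@np.r_[d/th*np.sin(th),np.cos(th)]
E
python3 - <<'E'
from h import *
import pickle
p,R,o=pose(); s=eyes.snapshot("wrist"); print(o["time"],p,o["ee_rot"],o["joint_positions"])
pickle.dump((s,p,R),open("w1.pkl","wb"))
U=np.array([.5216,-.2158,0]);y=-.26;f=np.array([np.cos(y),np.sin(y),0]);l=np.array([-np.sin(y),np.cos(y),0])
print(wproj(s,p,R,[U+l*a+[0,0,b] for b in(.114,.142,.154,.182,.258) for a in(-.009,.009)]))
cv2.imwrite("pics/w1.png",s["frame"][:,:,::-1])
E
```

```text
4.2333 [ 0.37987876 -0.17728321  0.24961961] [-3.14139763e+00  3.51440876e-04  2.86234769e+00] [-5.72001389e-01 -2.12219618e-01  1.59453867e+00 -8.68311204e-05
  1.75888083e+00 -1.86356897e+00]
[[318.20775355 314.69290114]
 [333.5656063  314.43501572]
 [317.79640986 329.18040739]
 [334.2407587  328.90999307]
 [317.60487432 335.96556735]
 [334.5547453  335.68969981]
 [317.11847514 353.31260887]
 [335.350958   353.0240214 ]
 [315.4736175  413.32498747]
 [338.03014875 413.00610632]]
```

View pics/w1.png

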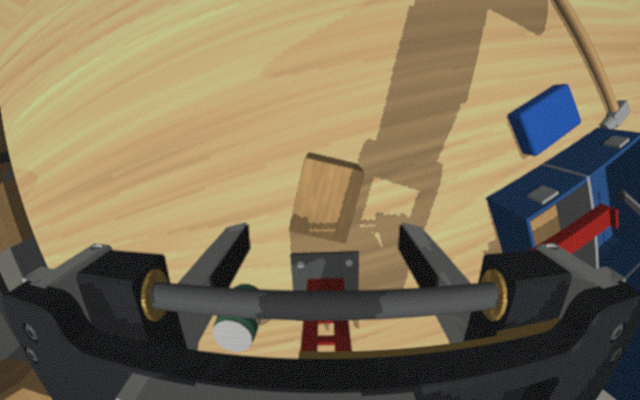

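The wrist view shows the upright below centre at about (327,320), partly behind the gripper crossbar. Slots are at about (326,327) and (326,345), and the bracket is at (585,228). I'll enlarge it.

```bash
python3 - <<'E'
from h import *
import pickle
s,p,R=pickle.load(open("w1.pkl","rb"))
f=s["frame"][:,:,::-1]
a=cv2.resize(f[240:360,280:380],(500,600),interpolation=cv2.INTER_CUBIC)
S,M=pickle.load(open("s0.pkl","rb"));c=S["scene"]["frame"][:,:,::-1]
b=cv2.resize(c[225:325,237:287],(300,600),interpolation=cv2.INTER_CUBIC)
for k in range(0,600,50): cv2.line(a,(0,k),(6,k),(0,255,0),1)
cv2.imwrite("pics/m2.png",np.hstack([a,b]))
E
```

```text
(no output)
```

View pics/m2.png

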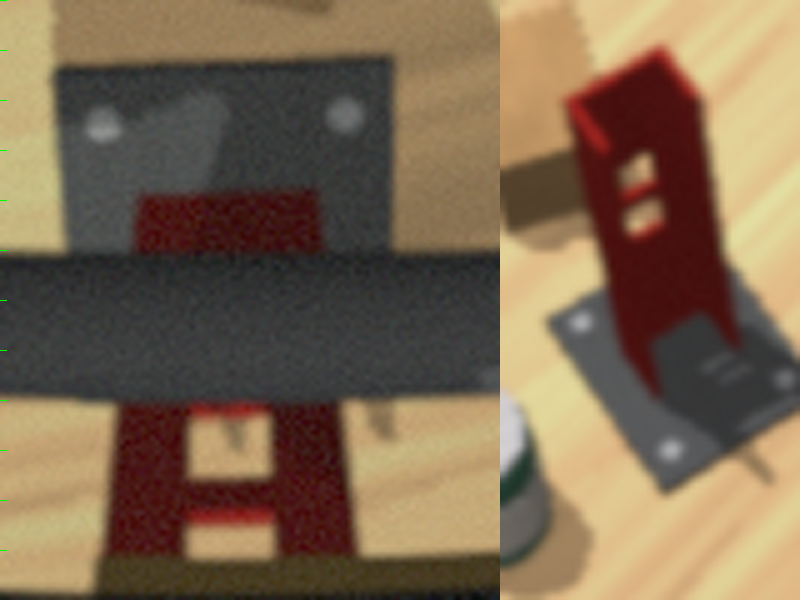

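```bash
python3 - <<'E'
from h import *
import pickle
s,p,R=pickle.load(open("w1.pkl","rb")); S,M=pickle.load(open("s0.pkl","rb")); c=S["scene"]; t=S["top"]
W=[(291.4,254),(358.4,251.6),(307.4,279.2),(343.6,278),(317.3,336.4),(334.7,336.4),(317.1,341.6),(334.8,341.6)]
# image left = which lateral? test sign
def pts(v,sg):
    x,y,a,d=v; f=np.array([np.cos(a),np.sin(a),0]);l=np.array([-np.sin(a),np.cos(a),0])*sg;o=np.array([x,y,0])
    L=[(-.05,d,.008),(.05,d,.008),(-.027,0,.008),(.027,0,.008),(-.009,0,.142),(.009,0,.142),(-.009,0,.154),(.009,0,.154)]
    T=[(-.027,0,.258),(.027,0,.258)]
    g=lambda Q:np.array([o+l*q[0]+f*q[1]+[0,0,q[2]] for q in Q]); return g(L),g(T)
def res(v,sg,ws):
    A,T=pts(v,sg); return np.r_[(wproj(s,p,R,A)-W).ravel(), ws*(proj(c,T)-[(247.8,241.7),(264.2,233)]).ravel()]
for ws in(0,1): 
    r=least_squares(lambda v:res(v,1,ws),[.52,-.216,-.26,-.04]); print(ws,r.x,r.cost,np.round(res(r.x,1,1),1))
print(proj(t,pts(r.x,1)[1]))
E
```

```text
0 [ 0.53082256 -0.21840964 -0.24786499 -0.0421745 ] 3.4259348015296176 [-1.3 -0.1  0.9  0.3  0.  -0.2  0.   0.   0.6 -0.6 -0.6 -1.   0.6  1.
 -0.4  0.6  0.1  0.1  0.5 -0.7]
1 [ 0.53081957 -0.21847493 -0.24927352 -0.04218825] 3.830960571024555 [-1.4 -0.2  0.9  0.3 -0.  -0.2 -0.   0.1  0.6 -0.6 -0.6 -1.   0.6  1.
 -0.4  0.6  0.1  0.1  0.5 -0.7]
[[400.30762082 207.84831784]
 [381.68631968 203.23671125]]
```

Call:
{"method": "play_rows", "body": {
  "rows": [
    {"linear": [0,0,0],"spin": 6.5},
    {"linear": [0,0,0],"spin": 6.5},
    {"linear": [0,0,0],"spin": 6.5},
    {"linear": [0,0,0],"spin": 6.5},
    {"linear": [0,0,0],"spin": 6.5},
    {"linear": [0,0,0],"spin": 6.5},
    {"linear": [0,0,0],"spin": 6.5},
    {"linear": [0,0,0],"spin": 6.5},
    {"linear": [0,0,0],"spin": 6.5},
    {"linear": [0,0,0],"spin": 6.6}
  ],
  "claw": 6.0
}}

```text
time: 5.12
tool_pos: [0.3799, -0.1773, 0.2495]
ee_rot: [3.141, 0.0, 1.715]
wrist_force: [0.2, -0.0, -0.3]
width: 0.0603
```

Call:
{"method": "play_rows", "body": {
  "rows": [
    {"linear": [2.3,1.67,0.25],"spin": 0},
    {"linear": [2.3,1.67,0.25],"spin": 0},
    {"linear": [2.3,1.67,0.25],"spin": 0},
    {"linear": [2.3,1.67,0.25],"spin": 0},
    {"linear": [2.3,1.67,0.25],"spin": 0},
    {"linear": [2.3,1.67,0.25],"spin": 0},
    {"linear": [2.3,1.67,0.25],"spin": 0},
    {"linear": [2.3,1.67,0.25],"spin": 0},
    {"linear": [2.3,1.67,0.25],"spin": 0},
    {"linear": [2.3,1.67,0.25],"spin": 0},
    {"linear": [2.3,1.67,0.25],"spin": 0},
    {"linear": [0,0,0],"spin": 0}
  ]
}}

```text
time: 6.12
tool_pos: [0.5237, 0.1047, 0.2206]
ee_rot: [-3.141, -0.002, 1.726]
wrist_force: [-0.8, -0.3, -0.1]
width: 0.0602
```

```bash
python3 - <<'E'
from fit import *
p,R,o=pose(); s=eyes.snapshot("wrist"); print(o["time"],p,o["ee_rot"],o["joint_positions"])
b=[.5243,.1188,-1.4155]
P=tf(np.array([[-.08,-.014,.012],[-.08,.014,.012],[.07,-.014,.012],[.07,.014,.012],[.075,-.015,.058],[.075,.015,.058]]),b,.122)
q=wproj(s,p,R,P); print(q)
f=cv2.resize(s["frame"][:,:,::-1],(800,500),interpolation=cv2.INTER_CUBIC).copy()
for u in q: cv2.circle(f,tuple(int(v*1.25) for v in u),4,(0,255,0),1)
cv2.imwrite("pics/w2.png",f)
E
```

```text
6.1167 [0.52371591 0.10467825 0.22061488] [-3.14072208e+00 -2.17652165e-03  1.72563533e+00] [ 0.08975835  0.05206625  1.40581296  0.0021291   1.68472347 -0.06484063]
[[309.96721246  92.49061643]
 [344.7033631   92.54775855]
 [311.61752572 264.85751653]
 [342.53323679 264.8055353 ]
 [308.26591048 296.40237862]
 [346.82799181 296.30432804]]
```

View pics/w2.png

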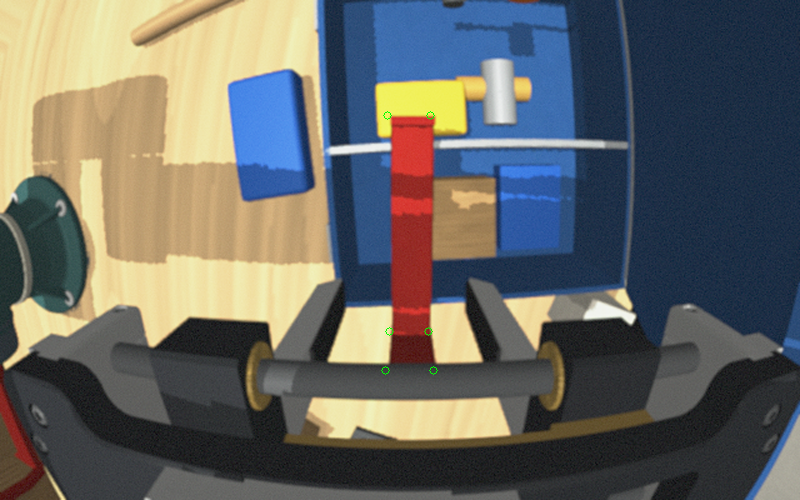

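The picture shows the bar under the gripper, from (412,118) to (410,360), between the open fingers. The projected corners agree within about 3 px, roughly 2 mm. Descending to grasp.

Call:
{"method": "play_rows", "body": {
  "rows": [
    {"linear": [0,0,2],"spin": 0},
    {"linear": [0,0,2],"spin": 0},
    {"linear": [0,0,2],"spin": 0},
    {"linear": [0,0,2],"spin": 0},
    {"linear": [0,0,1.5],"spin": 0},
    {"linear": [0,0,0.85],"spin": 0},
    {"linear": [0,0,0],"spin": 0}
  ]
}}

```text
time: 6.75
tool_pos: [0.5211, 0.0998, 0.1163]
ee_rot: [-3.137, 0.0, 1.722]
wrist_force: [0.1, 0.8, -0.6]
width: 0.0601
```

Call:
{"method": "play_rows", "body": {
  "rows": [
    {"linear": [0,0,0],"spin": 0},
    {"linear": [0,0,0],"spin": 0},
    {"linear": [0,0,0],"spin": 0},
    {"linear": [0,0,0],"spin": 0},
    {"linear": [0,0,0],"spin": 0},
    {"linear": [0,0,0],"spin": 0},
    {"linear": [0,0,0],"spin": 0},
    {"linear": [0,0,0],"spin": 0}
  ],
  "claw": 0.0
}}

```text
time: 7.42
tool_pos: [0.5242, 0.101, 0.1199]
ee_rot: [3.138, 0.0, 1.724]
wrist_force: [3.3, -0.2, 4.1]
width: 0.0278
```

Call:
{"method": "play_rows", "body": {
  "rows": [
    {"linear": [0,0,0],"spin": 0},
    {"linear": [0,0,0],"spin": 0},
    {"linear": [0,0,0],"spin": 0}
  ]
}}

```text
time: 7.67
tool_pos: [0.5242, 0.1009, 0.1199]
ee_rot: [3.137, 0.0, 1.724]
wrist_force: [3.2, 0.4, 4.6]
width: 0.0277
```

Call:
{"method": "play_rows", "body": {
  "rows": [
    {"linear": [0,0,-1],"spin": 0},
    {"linear": [0,0,-2],"spin": 0},
    {"linear": [0,0,-2],"spin": 0},
    {"linear": [0,0,-2],"spin": 0},
    {"linear": [0,0,-2],"spin": 0},
    {"linear": [0,0,-2],"spin": 0},
    {"linear": [0,0,-1],"spin": 0},
    {"linear": [0,0,0],"spin": 0},
    {"linear": [0,0,0],"spin": 0}
  ]
}}

```text
time: 8.42
tool_pos: [0.522, 0.1007, 0.2373]
ee_rot: [-3.139, -0.0, 1.724]
wrist_force: [0.3, -0.1, -4.4]
width: 0.0279
```

Call:
{"method": "play_rows", "body": {
  "rows": [
    {"linear": [-1.4,-1.0,0],"spin": 0},
    {"linear": [-2.4,-1.1,0],"spin": 0},
    {"linear": [-2.4,-1.1,0],"spin": 0},
    {"linear": [-2.6,-1.1,0],"spin": 0},
    {"linear": [-2.6,-1.1,0],"spin": 0},
    {"linear": [-2.6,-1.1,0],"spin": 0},
    {"linear": [-2.6,-1.1,0],"spin": 0},
    {"linear": [-2.6,-1.1,0],"spin": 0},
    {"linear": [-2.6,-1.1,0],"spin": 0},
    {"linear": [-2.6,-1.0,0],"spin": 0},
    {"linear": [-2.4,-0.8,0],"spin": 0},
    {"linear": [-1.4,-0.4,0],"spin": 0}
  ]
}}

```text
time: 9.42
tool_pos: [0.4452, -0.198, 0.2356]
ee_rot: [-3.137, -0.002, 1.722]
wrist_force: [0.3, -0.1, -2.9]
width: 0.0277
```

Call:
{"method": "play_rows", "body": {
  "rows": [
    {"linear": [0,0,0],"spin": -4},
    {"linear": [0,0,0],"spin": -6},
    {"linear": [0,0,0],"spin": -6.5},
    {"linear": [0,0,0],"spin": -6.5},
    {"linear": [0,0,0],"spin": -6.5},
    {"linear": [0,0,0],"spin": -6.5},
    {"linear": [0,0,0],"spin": -6.5},
    {"linear": [0,0,0],"spin": -6.5},
    {"linear": [0,0,0],"spin": -6.5},
    {"linear": [0,0,0],"spin": -6.5},
    {"linear": [0,0,0],"spin": -5},
    {"linear": [0,0,0],"spin": 0}
  ]
}}

```text
time: 10.42
tool_pos: [0.4461, -0.1955, 0.2358]
ee_rot: [3.14, -0.005, 2.895]
wrist_force: [-0.9, -0.2, -3.3]
width: 0.0278
```

```bash
python3 - <<'E'
from fit import *
p,R,o=pose(); w=eyes.snapshot("wrist"); s=eyes.snapshot("scene");t=eyes.snapshot("top"); print(o["time"],p,o["ee_rot"],o["joint_positions"],o["wrist_force"])
pickle.dump((w,p,R,s,t),open("w3.pkl","wb"))
# expected bracket from grasp: mid 17 mm behind TCP along bracket x, heel underside TCP-.010
yaw=o["ee_rot"][2]-np.pi; bx=np.array([np.cos(yaw),np.sin(yaw),0])
for name,cm in(("scene",s),("top",t)):
    r=finder.silhouettes(cm,"bracket_mid")
    for q in r[:2]: print(name,q["conf"],q["box"])
# points: tip-end top corners, heel top corners
def P(off,dz): return tf(np.array([[-.08,-.014,.012],[-.08,.014,.012],[-.08,-.014,-.012],[-.08,.014,-.012],[.075,-.015,.058],[.075,.015,.058]]),[*(p-bx*off)[:2],yaw],p[2]+dz+.002)
q=wproj(w,p,R,P(.017,0)); print(q)
a=cv2.resize(w["frame"][100:400,200:450,::-1],(500,600),interpolation=cv2.INTER_CUBIC)
for u in q: cv2.circle(a,tuple(int(v) for v in (u-[200,100])*2),3,(0,255,0),1)
qs=proj(s,P(.017,0)); print(qs)
c0=qs.mean(0).astype(int); b=cv2.resize(s["frame"][c0[1]-50:c0[1]+50,c0[0]-25:c0[0]+25,::-1],(300,600),interpolation=cv2.INTER_CUBIC)
for u in qs: cv2.circle(b,tuple(int(v) for v in (u-c0+[25,50])*6),4,(0,255,0),1)
cv2.imwrite("pics/m3.png",np.hstack([a,b]))
E
```

```text
10.4167 [ 0.44612856 -0.19551812  0.23577664] [ 3.14009364 -0.00518802  2.89498952] [-5.29501024e-01 -5.22105138e-02  1.48027666e+00 -8.84303394e-06
  1.71892674e+00 -1.85369161e+00] [-0.85589182 -0.2376183  -3.30606496]
scene 0.82 [248.5, 222.1, 23.7, 31.1]
top 0.72 [377.4, 259.1, 12.9, 26.0]
[[295.63952526  67.66148863]
 [353.04635629  67.68077352]
 [299.38335425  75.04989972]
 [349.06379792  75.05911651]
 [294.63378598 393.13912308]
 [354.40796617 393.02827352]]
[[220.8556726  197.33629212]
 [229.17997867 192.9771106 ]
 [222.18029524 202.1775455 ]
 [230.38661076 197.84556347]
 [245.00424243 224.4104635 ]
 [254.5036641  219.14349922]]
```

View pics/m3.png

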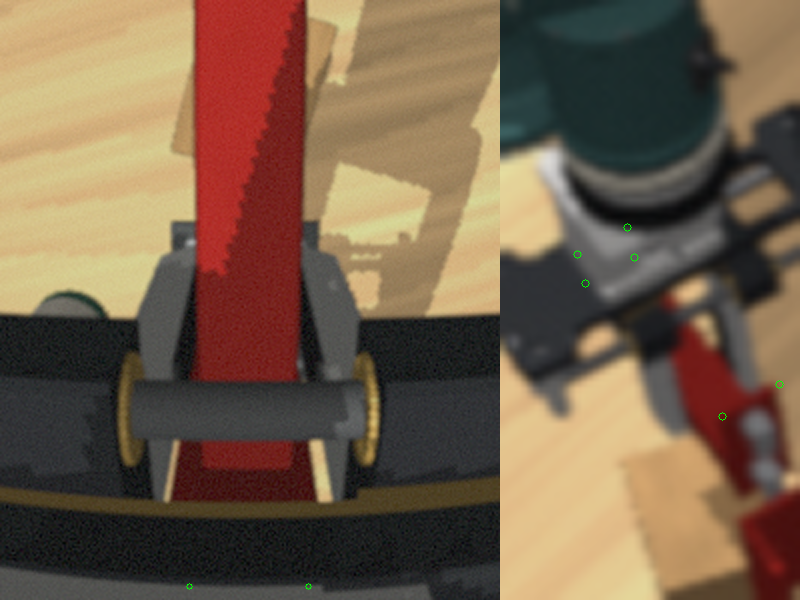

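The left panel shows the bar gripped centrally between the fingers. The right panel shows the heel with its claws near (757,450), close to the predicted corners. I'll check pitch and height numerically from the bar's edges.

```bash
python3 - <<'E'
from fit import *
w,p,R,s,t=pickle.load(open("w3.pkl","rb"))
f=cv2.GaussianBlur(w["frame"],(3,3),0).astype(int); E=[]
rd=(f[:,:,0]>2.0*f[:,:,1])&(f[:,:,0]>70)
rows=np.where(rd[:,324])[0]; print("red rows at col 324",rows.min(),rows.max())
for r in range(70,240,5):
    c=np.where(rd[r,270:380])[0]+270
    if len(c)>20: E.append((r,c.min(),c.max()+1))
E=np.array(E); print(E[::4])
# tool frame: bar top edge points: x along -bracket x. height h=a+b*xb  (tool z = -h)
def model(v,r):
    a,b,lat,yw=v; out=[]
    x=np.linspace(-.085,.02,60) # bracket x rel TCP
    L=[]
    for sg in(-1,1):
        P=np.c_[-x, sg*.014+lat+yw*x, -(a+b*x)]  # tool coords
        q=wproj(w,np.zeros(3),np.eye(3),P); o=np.argsort(q[:,1]); L.append(np.interp(r,q[o,1],q[o,0]))
    L=np.array(L); return np.vstack([L.min(0),L.max(0)]).T
g=lambda v:(model(v,E[:,0]+.5)-E[:,1:]).ravel()
r=least_squares(g,[.014,0,0,0],loss="soft_l1"); print(r.x,r.cost,len(E),np.degrees(np.arctan(r.x[1])))
a,b=r.x[:2]
for off in(.013,.015,.017,.02): 
  x=-off-.08; print(off,wproj(w,np.zeros(3),np.eye(3),[[-x,0,-(a+b*x)]]))
E
```

```text
red rows at col 324 63 335
[[ 70 295 356]
 [ 90 298 352]
 [110 298 353]
 [130 298 352]
 [150 298 352]
 [170 298 352]
 [190 298 351]
 [210 298 351]
 [230 298 350]]
[ 8.52253232e-03  3.04912431e-02 -2.96611123e-05 -6.42018482e-03] 11.883944086290537 34 1.7464784305059364
0.013 [[324.29332796  77.57497825]]
0.015 [[324.29161376  73.82051597]]
0.017 [[324.28984571  70.08304868]]
0.02 [[324.28709503  64.51081784]]
```

Call:
{"method": "play_rows", "body": {
  "rows": [
    {"linear": [0,-0.14,1],"spin": 0},
    {"linear": [0,0,1.9],"spin": 0},
    {"linear": [0,0,2],"spin": 0},
    {"linear": [0,0,2],"spin": 0},
    {"linear": [0,0,2],"spin": 0},
    {"linear": [0,0,1.2],"spin": 0},
    {"linear": [0,0,0.75],"spin": 0},
    {"linear": [0,0,0],"spin": 0},
    {"linear": [0,0,0],"spin": 0},
    {"linear": [0,0,0],"spin": 0}
  ]
}}

```text
time: 11.5
tool_pos: [0.4477, -0.1981, 0.1314]
ee_rot: [-3.141, 0.003, 2.894]
wrist_force: [0.9, 0.1, -3.4]
width: 0.0279
```

```bash
cat > st.py <<'E'
from h import *
p,R,o=pose()
f=np.array([np.cos(-.249),np.sin(-.249),0]);l=np.array([-f[1],f[0],0]);d=np.array([.5308,-.2185,.1])-p
print(round(o["time"],2),"p",np.round(p,4),"rpy",np.round(o["ee_rot"],4),"F",np.round(o["wrist_force"],1),"along f: gap",np.round(d@f,4),"lat(tcp-)",np.round(-d@l,4),"F f/l",np.round([o["wrist_force"]@f,o["wrist_force"]@l],1),"w",o["width"])
E
python3 st.py
```

```text
11.5 p [ 0.4477 -0.1981  0.1314] rpy [-3.1408e+00  2.6000e-03  2.8935e+00] F [ 0.9  0.1 -3.4] along f: gap 0.0855 lat(tcp-) -0.0007 F f/l [0.8 0.3] w 0.027858039004405526
```

Call:
{"method": "play_rows", "body": {
  "rows": [
    {"linear": [0,0.05,0.4],"spin": 0},
    {"linear": [-0.6,0,0],"spin": 0},
    {"linear": [-0.5,0,0],"spin": 0},
    {"linear": [-0.4,0,0],"spin": 0},
    {"linear": [-0.3,0,0],"spin": 0},
    {"linear": [-0.3,0,0],"spin": 0},
    {"linear": [-0.3,0,0],"spin": 0},
    {"linear": [-0.2,0,0],"spin": 0},
    {"linear": [0,0,0],"spin": 0}
  ]
}}

```text
time: 12.25
tool_pos: [0.4719, -0.2034, 0.1258]
ee_rot: [-3.142, -0.002, 2.894]
wrist_force: [-2.6, -0.8, -3.2]
width: 0.028
```

```bash
python3 st.py
```

```text
12.25 p [ 0.4719 -0.2034  0.1258] rpy [-3.1415e+00 -1.8000e-03  2.8937e+00] F [-2.6 -0.8 -3.2] along f: gap 0.0608 lat(tcp-) 0.0001 F f/l [-2.3 -1.4] w 0.027992430745060626
```

Call:
{"method": "play_rows", "body": {
  "rows": [
    {"linear": [-0.2,0,0],"spin": 0},
    {"linear": [-0.2,0,0],"spin": 0},
    {"linear": [-0.2,0,0],"spin": 0},
    {"linear": [0,0,0],"spin": 0},
    {"linear": [0,0,0],"spin": 0}
  ]
}}

```text
time: 12.67
tool_pos: [0.4728, -0.2041, 0.1251]
ee_rot: [-3.141, -0.013, 2.893]
wrist_force: [-14.8, 2.2, 2.6]
width: 0.0279
```

```bash
python3 st.py
```

```text
12.67 p [ 0.4728 -0.2041  0.1251] rpy [-3.1409 -0.0132  2.893 ] F [-14.8   2.2   2.6] along f: gap 0.0598 lat(tcp-) -0.0003 F f/l [-14.9  -1.5] w 0.027913410753870566
```

Call:
{"method": "play_rows", "body": {
  "rows": [
    {"linear": [0.4,0,0],"spin": 0},
    {"linear": [0,0,0.4],"spin": 0},
    {"linear": [0,0,0.4],"spin": 0},
    {"linear": [0,0,0.3],"spin": 0},
    {"linear": [0,0,0.2],"spin": 0},
    {"linear": [0,0,0],"spin": 0},
    {"linear": [0,0,0],"spin": 0}
  ]
}}

```text
time: 13.25
tool_pos: [0.4728, -0.2035, 0.1122]
ee_rot: [3.141, -0.004, 2.894]
wrist_force: [-4.8, 1.3, -2.7]
width: 0.0274
```

```bash
python3 st.py
```

```text
13.25 p [ 0.4728 -0.2035  0.1122] rpy [ 3.1414 -0.0037  2.8936] F [-4.8  1.3 -2.7] along f: gap 0.0599 lat(tcp-) 0.0002 F f/l [-5.   0.1] w 0.027443082924726813
```

Call:
{"method": "play_rows", "body": {
  "rows": [
    {"linear": [0,0,0.2],"spin": 0},
    {"linear": [0,0,0.2],"spin": 0},
    {"linear": [0,0,0.2],"spin": 0},
    {"linear": [0,0,0.2],"spin": 0},
    {"linear": [0,0,0],"spin": 0},
    {"linear": [0,0,0],"spin": 0}
  ]
}}

```text
time: 13.75
tool_pos: [0.473, -0.2037, 0.107]
ee_rot: [-3.141, -0.002, 2.894]
wrist_force: [-9.2, 3.2, 8.3]
width: 0.028
```

```bash
python3 st.py
```

```text
13.75 p [ 0.473  -0.2037  0.107 ] rpy [-3.1412e+00 -2.1000e-03  2.8937e+00] F [-9.2  3.2  8.3] along f: gap 0.0596 lat(tcp-) 0.0001 F f/l [-9.7  0.8] w 0.028014785619907934
```

Call:
{"method": "play_rows", "body": {
  "rows": [
    {"linear": [0,0,0.3],"spin": 0},
    {"linear": [0,0,0.3],"spin": 0},
    {"linear": [0,0,0.2],"spin": 0},
    {"linear": [0,0,0],"spin": 0},
    {"linear": [0,0,0],"spin": 0}
  ]
}}

```text
time: 14.17
tool_pos: [0.4744, -0.2042, 0.1058]
ee_rot: [-3.14, 0.004, 2.894]
wrist_force: [-16.4, 6.5, 31.4]
width: 0.0277
```

```bash
python3 st.py; python3 - <<'E'
from fit import *
s=eyes.snapshot("scene");t=eyes.snapshot("top")
b=[.5308-.075*np.cos(-.249),-.2185+.075*np.sin(.249),-.249]
for z,n in((.112,"home"),(.128,"up")):
  P=tf(np.array([[.075,-.015,.058],[.075,.015,.058],[.075,-.015,-.012]]),b,z); print(n,proj(s,P).round(1).tolist())
u=tf(np.array([[0,-.027,.258],[0,.027,.258]]),[.5308,-.2185,-.249],0); print(proj(s,u).round(1).tolist())
a=cv2.resize(s["frame"][190:290,215:295,::-1],(480,600),interpolation=cv2.INTER_CUBIC)
cv2.imwrite("pics/m4.png",a)
E
```

```text
14.17 p [ 0.4744 -0.2042  0.1058] rpy [-3.1397  0.0035  2.8942] F [-16.4   6.5  31.4] along f: gap 0.0582 lat(tcp-) -0.0001 F f/l [-17.5   2.3] w 0.027659844694785964
home [[255.1, 255.9], [264.0, 250.8], [257.6, 267.7]]
up [[254.5, 253.1], [263.5, 247.9], [257.1, 265.1]]
[[247.9, 241.8], [264.7, 232.3]]
```

View pics/m4.png

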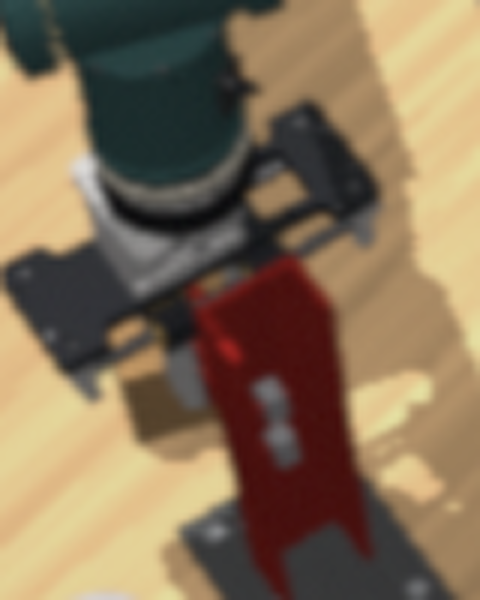

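The scene crop shows both steel claws inside the post behind the slots, at (270,390) and (283,440). The 31 N press met a hard stop. Now I'll ease off, release and rise.

Call:
{"method": "play_rows", "body": {
  "rows": [
    {"linear": [0.2,0,-0.5],"spin": 0},
    {"linear": [0,0,-0.5],"spin": 0},
    {"linear": [0,0,0],"spin": 0}
  ]
}}

```text
time: 14.52
tool_pos: [0.4742, -0.2041, 0.109]
ee_rot: [-3.141, 0.006, 2.894]
wrist_force: [0.1, -0.1, 5.5]
width: 0.0281
```

Call:
{"method": "play_rows", "body": {
  "rows": [
    {"linear": [0,0,0],"spin": 0},
    {"linear": [0,0,0],"spin": 0},
    {"linear": [0,0,0],"spin": 0},
    {"linear": [0,0,0],"spin": 0},
    {"linear": [0,0,0],"spin": 0}
  ],
  "claw": 5.5
}}

```text
time: 14.93
tool_pos: [0.472, -0.2034, 0.1064]
ee_rot: [3.141, -0.001, 2.894]
wrist_force: [0.6, 0.1, -0.1]
width: 0.0546
```

Call:
{"method": "play_rows", "body": {
  "rows": [
    {"linear": [0,0,-1.5],"spin": 0},
    {"linear": [0,0,-3],"spin": 0},
    {"linear": [0,0,-3],"spin": 0},
    {"linear": [0,0,-3],"spin": 0},
    {"linear": [0,0,-3],"spin": 0},
    {"linear": [0,0,-3],"spin": 0},
    {"linear": [0,0,-3],"spin": 0},
    {"linear": [0,0,-3],"spin": 0},
    {"linear": [2,0,-3],"spin": 0},
    {"linear": [2,0,-2],"spin": 0},
    {"linear": [0,0,0],"spin": 0}
  ]
}}

```text
time: 15.85
tool_pos: [0.4325, -0.1936, 0.3887]
ee_rot: [-3.138, 0.01, 2.893]
wrist_force: [0.5, -0.2, 1.4]
width: 0.055
```

```bash
python3 - <<'E'
from fit import *
o=robot.get_obs(); print(o["time"],o["tool_pos"],o["joint_positions"])
s=eyes.snapshot("scene");t=eyes.snapshot("top");S={"scene":s,"top":t};pickle.dump((s,t),open("s5.pkl","wb"))
f=np.array([np.cos(-.249),np.sin(-.249)]);m=np.array([.5308,-.2185])-.075*f
P=tf(np.array([[-.08,-.014,.012],[-.08,.014,.012],[.07,.015,.058]]),[*m,-.249],.112)
print("pred scene",proj(s,P).round(1).tolist(),"top",proj(t,P).round(1).tolist())
r=finder.silhouettes(t,"bracket_mid")
for q in r[:2]: print("top",q["conf"],q["box"])
v=[(t,r[0]["pixels"].astype(np.float32))]
for n in S:
  for q in finder.silhouettes(S[n],"knee_knob")[:2]: print(n,"knob",q["conf"],q["box"])
c=lambda f,x,y,w,h:cv2.resize(f["frame"][y:y+h,x:x+w,::-1],(400,300),interpolation=cv2.INTER_CUBIC)
cv2.imwrite("pics/m5.png",np.vstack([np.hstack([c(t,340,180,100,75),c(s,215,200,120,90)]),np.hstack([c(t,175,150,133,100),c(s,293,105,133,100)])]))
E
```

```text
15.85 [ 0.43252083 -0.19359806  0.38866644] [-5.40265337e-01 -6.13733657e-02  1.18660908e+00 -4.95779838e-04
  2.00555923e+00 -1.86260356e+00]
pred scene [[231.7, 228.0], [239.5, 223.7], [263.1, 249.6]] top [[376.8, 260.0], [368.0, 257.8], [380.8, 209.4]]
top 0.46 [380.2, 217.1, 7.5, 8.9]
top knob 0.71 [210.4, 194.3, 16.4, 18.5]
top knob 0.21 [232.1, 173.2, 101.6, 38.5]
```

View pics/m5.png

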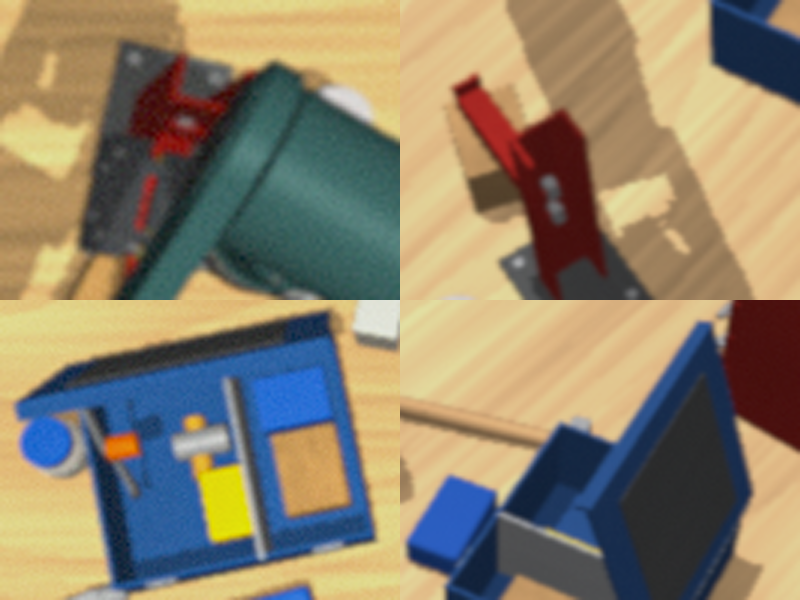

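The bracket hangs home on the upright: claws in the slots and tip at the predicted pixel. The knob is at top-view pixel (215,198). Next I'll work out the arm's kinematics, because the knob needs a tilted tool.

```bash
cat > kin.py <<'E'
from h import *
Q=np.array([[-1.37910304,8.79310198e-02,1.37222213,0,1.68361490,-.1031],[-5.72001389e-01,-2.12219618e-01,1.59453867,0,1.75888083,-1.86356897],[0.08975835,0.05206625,1.40581296,0.0021291,1.68472347,-0.06484063],[-5.29501024e-01,-5.22105138e-02,1.48027666,0,1.71892674,-1.85369161],[-5.40265337e-01,-6.13733657e-02,1.18660908,-4.95e-04,2.00555923,-1.86260356]])
P=np.array([[.15969479,-.52576593,.21833356],[.37987876,-.17728321,.24961961],[.52371591,.10467825,.22061488],[.44612856,-.19551812,.23577664],[.43252083,-.19359806,.38866644]])
def fk(q,v):
    r0,L1,e,L2,c,off=v; a=q[...,1];b=a+q[...,2];g=b+q[...,4]
    r=r0+L1*np.sin(a)+L2*np.sin(b)+e*np.cos(b)+.25*np.sin(g); z=c+L1*np.cos(a)+L2*np.cos(b)-e*np.sin(b)+.25*np.cos(g)
    s,k=np.sin(q[...,0]),np.cos(q[...,0]); return np.stack([r*k-off*s,r*s+off*k,z],-1)
if __name__=="__main__":
    for fixed in(0,1):
        r=least_squares(lambda v:np.r_[(fk(Q,np.r_[v[0],v[1],v[2]*fixed,v[3:]])-P).ravel(),1e-3*v[0],1e-3*v[2]],[0,.4,0,.4,.3,.05]); print(r.x.round(4),r.cost,np.abs(r.fun).max())
E
python3 kin.py
```

```text
[0.0171 0.4088 0.     0.5011 0.0077 0.0567] 0.00038256473230483695 0.02009653734525263
[4.000e-04 4.495e-01 1.042e-01 4.988e-01 6.910e-02 5.670e-02] 3.046744620288083e-07 0.0006166250342555246
```

```bash
python3 - <<'E'
from kin import *
v=[.0004,.4495,.1042,.4988,.0691,.0567]
a,b=np.meshgrid(np.linspace(-.76,2.03,280),np.linspace(.27,2.55,230),indexing="ij")
q5=np.pi-a-b; ok=(q5>.17)&(q5<2.65)
q=np.stack([0*a,a,b,0*a,q5,0*a],-1); p=fk(q,v); r=np.hypot(p[...,0],p[...,1])
for z in(.1,.2,.3,.4,.5,.6):
    m=ok&(abs(p[...,2]-z)<.004); i=np.argmax(np.where(m,r,-1)); j=np.argmin(np.where(m,r,9)); f=lambda i:(round(r.flat[i],3),a.flat[i].round(2),b.flat[i].round(2),q5.flat[i].round(2)); print(z,"max",f(i),"min",f(j))
E
```

```text
0.1 max (np.float64(0.891), np.float64(1.01), np.float64(0.28), np.float64(1.85)) min (np.float64(0.206), np.float64(-0.76), np.float64(2.21), np.float64(1.69))
0.2 max (np.float64(0.854), np.float64(0.9), np.float64(0.27), np.float64(1.97)) min (np.float64(0.205), np.float64(-0.76), np.float64(2.01), np.float64(1.89))
0.3 max (np.float64(0.803), np.float64(0.78), np.float64(0.27), np.float64(2.09)) min (np.float64(0.185), np.float64(-0.76), np.float64(1.81), np.float64(2.09))
0.4 max (np.float64(0.735), np.float64(0.65), np.float64(0.27), np.float64(2.22)) min (np.float64(0.142), np.float64(-0.76), np.float64(1.59), np.float64(2.31))
0.5 max (np.float64(0.64), np.float64(0.5), np.float64(0.27), np.float64(2.37)) min (np.float64(0.078), np.float64(-0.76), np.float64(1.35), np.float64(2.56))
0.6 max (np.float64(0.517), np.float64(0.33), np.float64(0.27), np.float64(2.54)) min (np.float64(0.121), np.float64(-0.52), np.float64(1.02), np.float64(2.64))
```

Call:
{"method": "play_rows", "body": {
  "rows": [
    {"linear": [-0.1,2.6,-1.8],"spin": 0},
    {"linear": [-0.1,3.2,-1.8],"spin": 0},
    {"linear": [-0.1,3.2,-1.8],"spin": 0},
    {"linear": [-0.1,3.2,-1.8],"spin": 0},
    {"linear": [-0.1,3.2,-1.8],"spin": 0},
    {"linear": [-0.1,3.2,-1.8],"spin": 0},
    {"linear": [-0.1,3.2,-1.8],"spin": 0},
    {"linear": [-0.1,3.2,-1.5],"spin": 0},
    {"linear": [-0.1,3.2,-1.0],"spin": 0},
    {"linear": [-0.1,3.2,-1.0],"spin": 0},
    {"linear": [-0.1,3.2,0],"spin": 0},
    {"linear": [-0.1,3.2,0],"spin": 0}
  ],
  "claw": 0
}}

```text
time: 17.1
tool_pos: [0.5392, 0.172, 0.5412]
ee_rot: [-3.14, -0.002, 2.894]
wrist_force: [-0.4, 0.5, 0.7]
width: 0.0004
```

Call:
{"method": "play_rows", "body": {
  "rows": [
    {"linear": [0,0,0],"spin": -6.6},
    {"linear": [0,0,0],"spin": -6.6},
    {"linear": [0,0,0],"spin": -6.6},
    {"linear": [0,0,0],"spin": -6.7},
    {"linear": [-3,0,0],"spin": 0},
    {"linear": [-3,0,0],"spin": 0},
    {"linear": [-3,0,0],"spin": 0},
    {"linear": [-3,0,0],"spin": 0}
  ]
}}

```text
time: 17.77
tool_pos: [0.6217, 0.1853, 0.4969]
ee_rot: [3.139, 0.029, -2.927]
wrist_force: [-0.0, -0.5, -0.5]
width: 0.0008
```

```bash
cat > s2.py <<'E'
from h import *
p,R,o=pose(); c=np.array([.566,.2114,0]);a=.213;B=np.array([[np.cos(a),-np.sin(a),0],[np.sin(a),np.cos(a),0],[0,0,1]])
print(round(o["time"],2),"p",p.round(4),"chest p",((p-c)@B).round(4),"q",o["joint_positions"].round(3),"F chest",(o["wrist_force"]@B).round(1))
print("tool axes in chest (cols x y z)\n",(B.T@R).round(3), "tilt",np.degrees(np.arccos(-R[2,2])).round(1))
E
python3 s2.py
```

```text
17.77 p [0.6217 0.1853 0.4969] chest p [ 0.0489 -0.0373  0.4969] q [ 0.201  0.498  0.278  0.005  2.336 -1.582] F chest [-0.1 -0.5 -0.5]
tool axes in chest (cols x y z)
 [[-1.    -0.002  0.029]
 [-0.002  1.     0.003]
 [-0.029  0.003 -1.   ]] tilt 1.7
```

Call:
{"method": "play_rows", "body": {
  "rows": [
    {"linear": [-3,0,-2.8],"spin": 0},
    {"linear": [-3,0,-2.8],"spin": 0},
    {"linear": [-3,0,-2.8],"spin": 0},
    {"linear": [-3,0,-2.8],"spin": 0},
    {"linear": [-3,0,-2.8],"spin": 0},
    {"linear": [-3,0,-2.8],"spin": 0},
    {"linear": [-3,0,-2.8],"spin": 0},
    {"linear": [-3,0,-2.8],"spin": 0}
  ]
}}

```text
time: 18.43
tool_pos: [0.6499, 0.1776, 0.5449]
ee_rot: [3.126, 0.235, -2.929]
wrist_force: [-0.3, -0.5, 0.8]
width: 0.0004
```

```bash
python3 s2.py
```

```text
18.43 p [0.6499 0.1776 0.5449] chest p [ 0.0749 -0.0508  0.5449] q [ 0.17   0.437  0.274  0.031  2.196 -1.594] F chest [-0.4 -0.4  0.8]
tool axes in chest (cols x y z)
 [[-0.973 -0.003  0.232]
 [ 0.     1.     0.015]
 [-0.232  0.015 -0.973]] tilt 13.5
```

Call:
{"method": "play_rows", "body": {
  "rows": [
    {"linear": [-3.4,0.3,-2.3],"spin": 0},
    {"linear": [-3.4,0.3,-2.3],"spin": 0},
    {"linear": [-3.4,0.3,-2.2],"spin": 0},
    {"linear": [-3.4,0.3,-2.2],"spin": 0},
    {"linear": [-3.5,0.3,-2.0],"spin": 0},
    {"linear": [-3.5,0.3,-2.0],"spin": 0},
    {"linear": [-3.6,0.3,-1.8],"spin": 0},
    {"linear": [-3.6,0.3,-1.8],"spin": 0},
    {"linear": [-3.7,0.3,-1.5],"spin": 0},
    {"linear": [-3.7,0.3,-1.5],"spin": 0},
    {"linear": [-3.8,0.3,-1.2],"spin": 0},
    {"linear": [-3.8,0.3,-1.2],"spin": 0}
  ]
}}

```text
time: 19.43
tool_pos: [0.7228, 0.2085, 0.6004]
ee_rot: [3.103, 0.549, -2.938]
wrist_force: [0.1, -0.6, 0.2]
width: 0.0005
```

```bash
python3 s2.py
```

```text
19.43 p [0.7228 0.2085 0.6004] chest p [ 0.1527 -0.036   0.6004] q [ 0.184  0.411  0.275  0.052  1.908 -1.571] F chest [-0.  -0.6  0.2]
tool axes in chest (cols x y z)
 [[-0.853 -0.011  0.522]
 [ 0.008  0.999  0.034]
 [-0.522  0.033 -0.853]] tilt 31.5
```

Call:
{"method": "play_rows", "body": {
  "rows": [
    {"linear": [-4.0,0.2,-0.8],"spin": 0},
    {"linear": [-4.0,0.2,-0.8],"spin": 0},
    {"linear": [-4.0,0.2,-0.6],"spin": 0},
    {"linear": [-4.0,0.2,-0.6],"spin": 0},
    {"linear": [-4.0,0.2,-0.5],"spin": 0},
    {"linear": [-4.0,0.2,-0.4],"spin": 0},
    {"linear": [0,0,0],"spin": 0}
  ]
}}

```text
time: 20.02
tool_pos: [0.7797, 0.2212, 0.6226]
ee_rot: [3.087, 0.714, -2.948]
wrist_force: [-0.2, 0.4, -0.4]
width: 0.0007
```

```bash
python3 s2.py; python3 - <<'E'
from h import *
import pickle
s,t=pickle.load(open("s5.pkl","rb"))
c=np.array([.566,.2114,0]);a=.213;B=np.array([[np.cos(a),-np.sin(a),0],[np.sin(a),np.cos(a),0],[0,0,1]])
for z in(.13,.136,.142): print("knob chest at z",z,((atz(t,(215.2,198.2),z)-c)@B).round(4))
pv=(175+137/3.0075,150+195/3.0075-0); print("pivot",((atz(t,pv,.07)-c)@B).round(4))
print("lid edge corners px",[proj(t,c+B@np.array([x,y,z])).round(1).tolist() for x,y,z in((.037,-.143,.337),(.037,.143,.337),(.045,.143,.34))])
E
```

```text
20.02 p [0.7797 0.2212 0.6226] chest p [ 0.2109 -0.0356  0.6226] q [ 0.18   0.429  0.275  0.065  1.724 -1.571] F chest [-0.1  0.4 -0.4]
tool axes in chest (cols x y z)
 [[-0.756 -0.017  0.655]
 [ 0.014  0.999  0.042]
 [-0.655  0.041 -0.755]] tilt 41.0
knob chest at z 0.13 [0.0258 0.0951 0.13  ]
knob chest at z 0.136 [0.0247 0.0939 0.136 ]
knob chest at z 0.142 [0.0236 0.0927 0.142 ]
pivot [-0.0207  0.1003  0.07  ]
lid edge corners px [[[283.8, 164.8]], [[178.9, 187.5]], [[178.0, 184.4]]]
```

Call:
{"method": "play_rows", "body": {
  "rows": [
    {"linear": [3.1,0.7,-1.3],"spin": 0},
    {"linear": [3.1,0.7,-1.3],"spin": 0},
    {"linear": [3.1,0.7,-1.3],"spin": 0},
    {"linear": [3.1,0.7,-1.3],"spin": 0},
    {"linear": [3.1,0.7,-1.3],"spin": 0},
    {"linear": [3.1,0.7,-1.3],"spin": 0},
    {"linear": [3.1,0.7,-1.3],"spin": 0},
    {"linear": [3.1,0.7,-1.3],"spin": 0},
    {"linear": [3.1,0.7,-1.3],"spin": 0},
    {"linear": [3.1,0.7,-1.3],"spin": 0},
    {"linear": [3.1,0.7,-1.3],"spin": 0},
    {"linear": [3.1,0.7,-1.3],"spin": 0}
  ]
}}

```text
time: 21.02
tool_pos: [0.387, 0.2198, 0.5021]
ee_rot: [3.086, 0.714, -2.949]
wrist_force: [-0.9, 1.2, 0.4]
width: 0.0004
```

```bash
python3 s2.py
```

```text
21.02 p [0.387  0.2198 0.5021] chest p [-0.1732  0.0461  0.5021] q [ 0.498 -0.54   1.469 -0.145  1.51  -1.33 ] F chest [-0.6  1.3  0.4]
tool axes in chest (cols x y z)
 [[-0.756 -0.016  0.655]
 [ 0.015  0.999  0.042]
 [-0.655  0.042 -0.755]] tilt 41.0
```

Call:
{"method": "play_rows", "body": {
  "rows": [
    {"linear": [0.8,0.2,2.7],"spin": 0},
    {"linear": [0.8,0.2,2.7],"spin": 0},
    {"linear": [0.8,0.2,2.7],"spin": 0},
    {"linear": [0.8,0.2,2.7],"spin": 0},
    {"linear": [0.8,0.2,2.7],"spin": 0},
    {"linear": [0.8,0.2,2.7],"spin": 0},
    {"linear": [0.8,0.2,2.7],"spin": 0},
    {"linear": [0.8,0.2,2.7],"spin": 0},
    {"linear": [0.8,0.2,2.7],"spin": 0},
    {"linear": [0.8,0.2,2.7],"spin": 0},
    {"linear": [0.8,0.3,2.7],"spin": 0},
    {"linear": [0,0,0],"spin": 0}
  ]
}}

```text
time: 22.02
tool_pos: [0.5033, 0.2823, 0.2131]
ee_rot: [3.092, 0.7, -2.945]
wrist_force: [-0.1, -0.9, -0.8]
width: 0.0003
```

```bash
python3 s2.py; python3 - <<'E'
from h import *
p,R,o=pose(); w=eyes.snapshot("wrist")
c=np.array([.566,.2114,0]);a=.213;B=np.array([[np.cos(a),-np.sin(a),0],[np.sin(a),np.cos(a),0],[0,0,1]])
K=c+B@np.array([.026,.094,.137])
f=cv2.resize(w["frame"][:,:,::-1],(800,500),interpolation=cv2.INTER_CUBIC).copy()
tip=p+R@[0,0,.014]
for P,col in((K,(0,255,0)),(tip,(255,255,0)),(tip+R@[0,0,.05],(255,0,255))):
    u=wproj(w,p,R,P)[0]; print(u); cv2.circle(f,tuple(int(v*1.25) for v in u),6,col,1)
for q in finder.silhouettes(w,"knee_knob")[:2]: print(q["conf"],q["box"])
cv2.imwrite("pics/w6.png",f)
E
```

```text
22.02 p [0.5033 0.2823 0.2131] chest p [-0.0463  0.0825  0.2131] q [ 0.496 -0.3    1.892 -0.187  0.868 -1.219] F chest [-0.3 -0.8 -0.8]
tool axes in chest (cols x y z)
 [[-0.764 -0.016  0.644]
 [ 0.013  0.999  0.039]
 [-0.645  0.038 -0.764]] tilt 40.2
[332.25711891 205.87747739]
[324.17678059 235.72111713]
[324.12381524 212.53772033]
0.77 [334.4, 229.2, 44.1, 58.7]
```

View pics/w6.png

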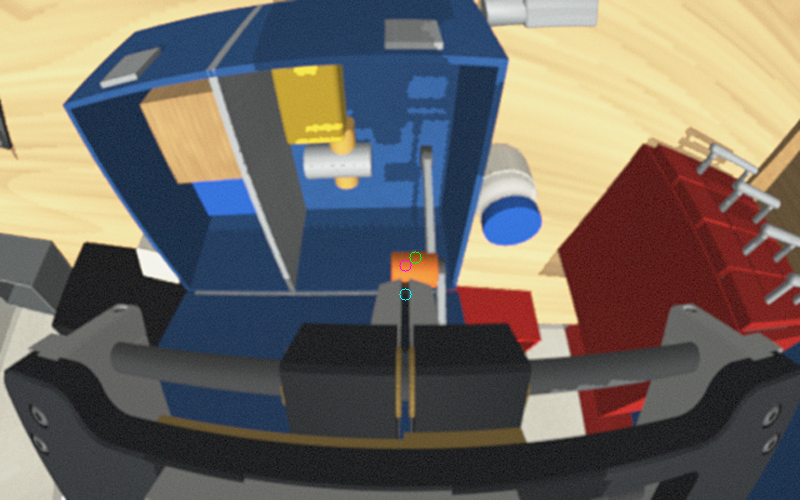

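The picture shows the orange knob ahead of the fingertips at (415,267), slightly above and right of the tool axis. The stay bar passes at (430,200). I'll shift sideways and close in.

Call:
{"method": "play_rows", "body": {
  "rows": [
    {"linear": [-0.7,0.2,1.5],"spin": 0},
    {"linear": [-0.7,0.2,1.5],"spin": 0},
    {"linear": [0,0,1.2],"spin": 0},
    {"linear": [0,0,0.8],"spin": 0},
    {"linear": [0,0,0.5],"spin": 0},
    {"linear": [0,0,0],"spin": 0}
  ]
}}

```text
time: 22.62
tool_pos: [0.5495, 0.2989, 0.1886]
ee_rot: [3.088, 0.712, -2.947]
wrist_force: [0.5, 0.5, -0.3]
width: 0.0004
```

```bash
python3 s2.py; python3 - <<'E'
from h import *
p,R,o=pose(); w=eyes.snapshot("wrist")
for q in finder.silhouettes(w,"knee_knob")[:2]: print(q["conf"],q["box"])
tip=p+R@[0,0,.014]; print(wproj(w,p,R,[tip,tip+R@[0,0,.03]]))
f=w["frame"].astype(int); m=(f[:,:,0]>150)&(f[:,:,0]>1.6*f[:,:,1])&(f[:,:,1]>1.5*f[:,:,2]); m[300:]=0
ys,xs=np.where(m[:, 290:380]); print("orange rows",ys.min(),ys.max(),"cols",xs.min()+290,xs.max()+290)
E
```

```text
22.62 p [0.5495 0.2989 0.1886] chest p [0.0024 0.089  0.1886] q [ 0.478 -0.173  1.847 -0.189  0.773 -1.219] F chest [ 0.6  0.4 -0.3]
tool axes in chest (cols x y z)
 [[-0.757 -0.016  0.653]
 [ 0.014  0.999  0.042]
 [-0.653  0.041 -0.756]] tilt 40.9
0.97 [331.1, 222.7, 56.1, 67.7]
[[324.17211854 235.71099733]
 [324.1384096  220.61016446]]
orange rows 194 237 cols 303 377
```

Call:
{"method": "play_rows", "body": {
  "rows": [
    {"linear": [0.8,0.2,0],"spin": 0},
    {"linear": [0,0,0.5],"spin": 0},
    {"linear": [0,0,0.4],"spin": 0},
    {"linear": [0,0,0.4],"spin": 0},
    {"linear": [0,0,0],"spin": 0}
  ]
}}

```text
time: 23.13
tool_pos: [0.5514, 0.3022, 0.1733]
ee_rot: [3.088, 0.712, -2.947]
wrist_force: [0.5, -0.2, -0.6]
width: 0.0005
```

```bash
python3 s2.py
```

```text
23.13 p [0.5514 0.3022 0.1733] chest p [0.0049 0.0918 0.1733] q [ 0.483 -0.152  1.861 -0.2    0.74  -1.203] F chest [ 0.5 -0.3 -0.6]
tool axes in chest (cols x y z)
 [[-0.757 -0.017  0.653]
 [ 0.014  0.999  0.042]
 [-0.653  0.041 -0.756]] tilt 40.9
```

Call:
{"method": "play_rows", "body": {
  "rows": [
    {"linear": [-0.05,0,0.4],"spin": 0},
    {"linear": [-0.05,0,0.4],"spin": 0},
    {"linear": [-0.05,0,0.4],"spin": 0},
    {"linear": [0,0,0],"spin": 0}
  ]
}}

```text
time: 23.47
tool_pos: [0.5605, 0.3046, 0.1657]
ee_rot: [3.087, 0.712, -2.948]
wrist_force: [-0.6, -1.2, 0.4]
width: 0.0006
```

```bash
python3 s2.py
```

```text
23.47 p [0.5605 0.3046 0.1657] chest p [0.0144 0.0923 0.1657] q [ 0.478 -0.125  1.854 -0.2    0.719 -1.204] F chest [-0.8 -1.1  0.4]
tool axes in chest (cols x y z)
 [[-0.757 -0.016  0.654]
 [ 0.014  0.999  0.042]
 [-0.654  0.041 -0.756]] tilt 40.9
```

```bash
python3 - <<'E'
from h import *
p,R,o=pose(); w=eyes.snapshot("wrist")
for q in finder.silhouettes(w,"knee_knob")[:2]: print(q["conf"],q["box"])
f=w["frame"].astype(int); m=(f[:,:,0]>140)&(f[:,:,0]>1.6*f[:,:,1])&(f[:,:,1]>1.2*f[:,:,2]); m[300:]=0
n,lab,st,ce=cv2.connectedComponentsWithStats(m.astype(np.uint8))
for i in range(1,n):
    if st[i,4]>60: print(st[i],ce[i])
i=max(range(1,n),key=lambda i:(abs(ce[i]-[330,215]).sum()<60)*st[i,4]); M=lab==i
for r in range(st[i,1],st[i,1]+st[i,3],4): c=np.where(M[r])[0]; print(r,c.min(),c.max(),len(c))
E
```

```text
0.71 [326.8, 233.0, 59.7, 49.7]
[297 212  51  33 651] [320.23502304 220.94009217]
[372 233  53   8  77] [395.11688312 235.15584416]
212 307 307 1
216 298 346 49
220 298 347 50
224 298 347 32
228 297 347 9
232 298 347 6
236 298 301 4
240 298 300 3
244 298 299 2
```

Call:
{"method": "play_rows", "body": {
  "rows": [
    {"linear": [-0.05,0,0.4],"spin": 0},
    {"linear": [-0.05,0,0.4],"spin": 0},
    {"linear": [-0.05,0,0.4],"spin": 0},
    {"linear": [0,0,0],"spin": 0}
  ]
}}

```text
time: 23.9
tool_pos: [0.5691, 0.3069, 0.1575]
ee_rot: [3.088, 0.712, -2.947]
wrist_force: [-0.0, -0.7, 0.1]
width: 0.0003
```

```bash
python3 s2.py
```

```text
23.9 p [0.5691 0.3069 0.1575] chest p [0.0232 0.0927 0.1575] q [ 0.474 -0.098  1.847 -0.201  0.699 -1.204] F chest [-0.2 -0.6  0.1]
tool axes in chest (cols x y z)
 [[-0.757 -0.017  0.654]
 [ 0.014  0.999  0.042]
 [-0.654  0.041 -0.756]] tilt 40.9
```

```bash
python3 - <<'E'
from h import *
import pickle
p,R,o=pose(); w=eyes.snapshot("wrist"); s=eyes.snapshot("scene"); t=eyes.snapshot("top"); pickle.dump((w,p,R,s,t),open("w7.pkl","wb"))
a=cv2.resize(w["frame"][140:290,250:400,::-1],(600,600),interpolation=cv2.INTER_CUBIC)
b=cv2.resize(t["frame"][165:235,190:237,::-1],(200,300),interpolation=cv2.INTER_CUBIC)
c=cv2.resize(s["frame"][100:220,300:420,::-1],(200,200),interpolation=cv2.INTER_CUBIC)
tip=p+R@[0,0,.014]; u=(wproj(w,p,R,tip)[0]-[250,140])*4; cv2.circle(a,tuple(int(v) for v in u),5,(255,255,0),1)
cv2.imwrite("pics/m7.png",np.hstack([a,np.vstack([b,c,np.zeros((100,200,3),np.uint8)])]))
E
```

```text
(no output)
```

View pics/m7.png

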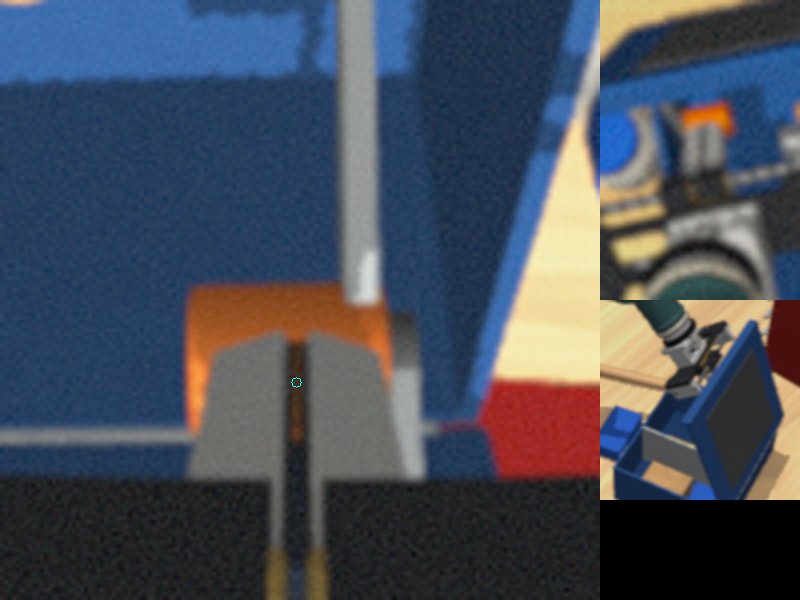

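The wrist crop shows the fingertips squarely on the knob, at (295,340) on a knob spanning (188–390). The knob has moved with the tool: in the top view it went from row 198 to 192.5, about 17 mm. The knee is giving way easily, so I'll keep pushing.

Call:
{"method": "play_rows", "body": {
  "rows": [
    {"linear": [0,0,0.4],"spin": 0},
    {"linear": [0,0,0.4],"spin": 0},
    {"linear": [0,0,0.4],"spin": 0},
    {"linear": [0.05,0,0.4],"spin": 0},
    {"linear": [0.05,0,0.4],"spin": 0},
    {"linear": [0,0,0],"spin": 0}
  ]
}}

```text
time: 24.55
tool_pos: [0.58, 0.3099, 0.1405]
ee_rot: [3.089, 0.71, -2.947]
wrist_force: [-1.2, -1.0, 0.2]
width: 0.0008
```

```bash
python3 s2.py; cat > lid.py <<'E'
from fit import *
from scipy.optimize import minimize_scalar
c=[.566,.2114,.213]
def lid(ang):
    a=np.radians(70)-ang; u=np.array([-np.cos(a),0,np.sin(a)]);n=np.array([u[2],0,-u[0]])
    return np.array([h+u*x+n*b+[0,y,0] for x in(0,.242) for b in(0,.008) for y in(-.143,.143)])
def measure():
    for nm in("scene","top"):
        s=eyes.snapshot(nm); r=finder.silhouettes(s,"lid")
        if not r: print(nm,"no lid"); continue
        m=r[0]["pixels"].astype(np.float32)
        g=np.linspace(-.1,1.3,57); e=[(lambda a:np.minimum(a,m).sum()/np.maximum(a,m).sum())(mask(s,[lid(x)],c,0,2)) for x in g]
        print(nm,"lid",round(r[0]["conf"],2),"angle",g[int(np.argmax(e))].round(3),"iou",round(float(max(e)),2))
        for q in finder.silhouettes(s,"knee_knob")[:1]: print(nm,"knob",round(q["conf"],2),q["box"])
if __name__=="__main__": measure()
E
python3 lid.py
```

```text
24.55 p [0.58   0.3099 0.1405] chest p [0.0345 0.0933 0.1405] q [ 0.469 -0.056  1.842 -0.205  0.663 -1.2  ] F chest [-1.4 -0.7  0.2]
tool axes in chest (cols x y z)
 [[-0.758 -0.016  0.652]
 [ 0.014  0.999  0.041]
 [-0.652  0.04  -0.757]] tilt 40.8
scene lid 0.73 angle 0.25 iou 0.94
scene knob 0.54 [241.3, 244.6, 24.4, 42.6]
top lid 0.9 angle 0.25 iou 0.97
```

Call:
{"method": "play_rows", "body": {
  "rows": [
    {"linear": [0,0,-1],"spin": 0},
    {"linear": [0,0,-3],"spin": 0},
    {"linear": [0,0,-4],"spin": 0},
    {"linear": [0,0,-4],"spin": 0},
    {"linear": [0,0,-4],"spin": 0},
    {"linear": [0,0,-4],"spin": 0},
    {"linear": [-2.1,-1.2,-1.7],"spin": 0},
    {"linear": [-2.1,-1.2,-1.7],"spin": 0},
    {"linear": [-2.1,-1.2,-1.7],"spin": 0},
    {"linear": [-2.1,-1.2,-1.6],"spin": 0},
    {"linear": [-2.1,-1.2,-1.6],"spin": 0},
    {"linear": [0,0,0],"spin": 0}
  ]
}}

```text
time: 25.85
tool_pos: [0.4954, 0.215, 0.4315]
ee_rot: [3.086, 0.726, -2.951]
wrist_force: [0.7, 0.2, 1.2]
width: 0.0004
```

```bash
python3 s2.py; python3 lid.py
```

```text
25.85 p [0.4954 0.215  0.4315] chest p [-0.0683  0.0185  0.4315] q [ 0.326 -0.416  1.551 -0.036  1.279 -1.459] F chest [0.7 0.  1.2]
tool axes in chest (cols x y z)
 [[-0.747 -0.015  0.664]
 [ 0.017  0.999  0.041]
 [-0.664  0.042 -0.746]] tilt 41.7
scene lid 0.84 angle 0.25 iou 0.95
top lid 0.97 angle 0.25 iou 0.97
```

Call:
{"method": "play_rows", "body": {
  "rows": [
    {"linear": [-0.8,0,2.8],"spin": 0},
    {"linear": [-0.8,0,2.8],"spin": 0},
    {"linear": [-0.8,0,2.8],"spin": 0},
    {"linear": [-0.8,0,2.8],"spin": 0},
    {"linear": [1.2,0,0.7],"spin": 0},
    {"linear": [1.2,0,0.7],"spin": 0},
    {"linear": [1.0,0,0.5],"spin": 0},
    {"linear": [0.8,0,0.4],"spin": 0},
    {"linear": [0.8,0,0.4],"spin": 0},
    {"linear": [0.8,0,0.4],"spin": 0},
    {"linear": [0,0,0],"spin": 0}
  ]
}}

```text
time: 27.07
tool_pos: [0.5634, 0.2386, 0.2955]
ee_rot: [3.087, 0.711, -2.947]
wrist_force: [0.9, 0.1, -0.4]
width: 0.0007
```

```bash
python3 s2.py; python3 lid.py
```

```text
27.07 p [0.5634 0.2386 0.2955] chest p [0.0032 0.0271 0.2955] q [ 0.325 -0.267  1.708 -0.037  0.989 -1.452] F chest [ 0.9 -0.1 -0.4]
tool axes in chest (cols x y z)
 [[-0.758 -0.017  0.652]
 [ 0.014  0.999  0.042]
 [-0.652  0.041 -0.757]] tilt 40.8
scene lid 0.6 angle 0.325 iou 0.92
top lid 0.57 angle 0.3 iou 0.88
```

Call:
{"method": "play_rows", "body": {
  "rows": [
    {"linear": [0.65,0,-0.2],"spin": 0},
    {"linear": [0.65,0,-0.2],"spin": 0},
    {"linear": [0.65,0,-0.2],"spin": 0},
    {"linear": [0.65,0,-0.2],"spin": 0},
    {"linear": [0.65,0,-0.2],"spin": 0},
    {"linear": [0.65,0,-0.2],"spin": 0},
    {"linear": [0.65,0,-0.2],"spin": 0},
    {"linear": [0.65,0,-0.2],"spin": 0}
  ]
}}

```text
time: 28.03
tool_pos: [0.5153, 0.2279, 0.2754]
ee_rot: [3.087, 0.713, -2.948]
wrist_force: [1.8, -0.2, 0.1]
width: 0.0002
```

```bash
python3 s2.py; python3 lid.py
```

```text
28.03 p [0.5153 0.2279 0.2754] chest p [-0.0461  0.0269  0.2754] q [ 0.341 -0.38   1.831 -0.05   0.978 -1.432] F chest [ 1.7 -0.6  0.1]
tool axes in chest (cols x y z)
 [[-0.756 -0.017  0.654]
 [ 0.014  0.999  0.042]
 [-0.654  0.041 -0.755]] tilt 41.0
scene lid 0.87 angle 0.55 iou 0.95
top lid 0.8 angle 0.55 iou 0.95
```

Call:
{"method": "play_rows", "body": {
  "rows": [
    {"linear": [0.68,0,0],"spin": 0},
    {"linear": [0.68,0,0.1],"spin": 0},
    {"linear": [0.68,0,0.1],"spin": 0},
    {"linear": [0.68,0,0.2],"spin": 0},
    {"linear": [0.68,0,0.2],"spin": 0},
    {"linear": [0.68,0,0.2],"spin": 0},
    {"linear": [0.68,0,0.25],"spin": 0},
    {"linear": [0.68,0,0.25],"spin": 0},
    {"linear": [0.68,0,0.3],"spin": 0},
    {"linear": [0.68,0,0.35],"spin": 0},
    {"linear": [0.68,0,0.35],"spin": 0}
  ]
}}

```text
time: 29.25
tool_pos: [0.4746, 0.2212, 0.2083]
ee_rot: [3.087, 0.713, -2.948]
wrist_force: [-0.3, -0.6, 1.3]
width: 0.0005
```

```bash
python3 s2.py; python3 lid.py
```

```text
29.25 p [0.4746 0.2212 0.2083] chest p [-0.0873  0.0289  0.2083] q [ 0.365 -0.459  2.013 -0.074  0.876 -1.394] F chest [-0.4 -0.6  1.3]
tool axes in chest (cols x y z)
 [[-0.756 -0.017  0.654]
 [ 0.014  0.999  0.042]
 [-0.654  0.041 -0.755]] tilt 40.9
scene lid 0.74 angle 0.9 iou 0.96
scene knob 0.4 [357.8, 186.6, 104.3, 116.1]
top lid 0.59 angle 0.9 iou 0.96
```

Call:
{"method": "play_rows", "body": {
  "rows": [
    {"linear": [0.6,0,0.35],"spin": 0},
    {"linear": [0.6,0,0.35],"spin": 0},
    {"linear": [0.6,0,0.4],"spin": 0},
    {"linear": [0.6,0,0.4],"spin": 0},
    {"linear": [0.6,0,0.4],"spin": 0},
    {"linear": [0.6,0,0.4],"spin": 0},
    {"linear": [0.5,0,0.4],"spin": 0},
    {"linear": [0.4,0,0.3],"spin": 0},
    {"linear": [0.25,0,0.25],"spin": 0},
    {"linear": [0.25,0,0.25],"spin": 0}
  ]
}}

```text
time: 30.38
tool_pos: [0.4597, 0.2202, 0.1494]
ee_rot: [3.087, 0.712, -2.947]
wrist_force: [0.2, 0.7, -0.3]
width: 0.0001
```

```bash
python3 s2.py; python3 lid.py
```

```text
30.38 p [0.4597 0.2202 0.1494] chest p [-0.102   0.0311  0.1494] q [ 0.38  -0.455  2.13  -0.098  0.757 -1.359] F chest [ 0.3  0.7 -0.3]
tool axes in chest (cols x y z)
 [[-0.757 -0.017  0.654]
 [ 0.014  0.999  0.042]
 [-0.654  0.041 -0.756]] tilt 40.9
scene lid 0.78 angle 1.15 iou 0.97
top lid 0.63 angle 1.125 iou 0.96
```

Call:
{"method": "play_rows", "body": {
  "rows": [
    {"linear": [0.13,0,0.15],"spin": 0},
    {"linear": [0.13,0,0.15],"spin": 0},
    {"linear": [0.13,0,0.15],"spin": 0},
    {"linear": [0.13,0,0.15],"spin": 0},
    {"linear": [0.13,0,0.15],"spin": 0},
    {"linear": [0.13,0,0.15],"spin": 0},
    {"linear": [0.13,0,0.15],"spin": 0},
    {"linear": [0.13,0,0.15],"spin": 0},
    {"linear": [0.1,0,0.1],"spin": 0},
    {"linear": [0,0,0],"spin": 0}
  ]
}}

```text
time: 31.52
tool_pos: [0.4603, 0.2211, 0.134]
ee_rot: [3.087, 0.715, -2.947]
wrist_force: [-2.6, -1.1, 3.3]
width: 0.0005
```

```bash
python3 s2.py; python3 lid.py
```

```text
31.52 p [0.4603 0.2211 0.134 ] chest p [-0.1012  0.0318  0.134 ] q [ 0.382 -0.438  2.153 -0.105  0.715 -1.349] F chest [-2.8 -0.6  3.3]
tool axes in chest (cols x y z)
 [[-0.755 -0.017  0.656]
 [ 0.014  0.999  0.042]
 [-0.656  0.041 -0.754]] tilt 41.1
scene lid 0.63 angle 1.2 iou 0.96
scene knob 0.49 [248.2, 243.8, 33.7, 42.0]
top lid 0.87 angle 1.2 iou 0.96
```

Call:
{"method": "play_rows", "body": {
  "rows": [
    {"linear": [0.13,0,0.15],"spin": 0},
    {"linear": [0.13,0,0.15],"spin": 0},
    {"linear": [0.13,0,0.15],"spin": 0},
    {"linear": [0.13,0,0.15],"spin": 0},
    {"linear": [0,0,0],"spin": 0}
  ]
}}

```text
time: 32.23
tool_pos: [0.4635, 0.2225, 0.1331]
ee_rot: [3.085, 0.728, -2.948]
wrist_force: [-12.2, -5.1, 21.8]
width: 0.0007
```

```bash
python3 s2.py
```

```text
32.23 p [0.4635 0.2225 0.1331] chest p [-0.0979  0.0326  0.1331] q [ 0.383 -0.433  2.158 -0.11   0.693 -1.344] F chest [-13.   -2.4  21.8]
tool axes in chest (cols x y z)
 [[-0.747 -0.018  0.665]
 [ 0.015  0.999  0.043]
 [-0.665  0.042 -0.746]] tilt 41.8
```

Call:
{"method": "play_rows", "body": {
  "rows": [
    {"linear": [-0.3,0,-0.4],"spin": 0},
    {"linear": [-0.4,0,-0.6],"spin": 0},
    {"linear": [-1.3,0,-1.6],"spin": 0},
    {"linear": [-1.9,0,-2.2],"spin": 0},
    {"linear": [-1.9,0,-2.2],"spin": 0},
    {"linear": [-1.9,0,-2.2],"spin": 0},
    {"linear": [-1.9,0,-2.2],"spin": 0},
    {"linear": [-1.3,0,-1.6],"spin": 0},
    {"linear": [0,0,0],"spin": 0},
    {"linear": [0,0,0],"spin": 0}
  ]
}}

```text
time: 33.07
tool_pos: [0.4583, 0.2138, 0.2941]
ee_rot: [3.087, 0.712, -2.948]
wrist_force: [0.5, 0.2, -0.5]
width: 0.0006
```

```bash
python3 s2.py; python3 lid.py; python3 - <<'E'
from h import *
s=eyes.snapshot("scene");t=eyes.snapshot("top")
a=cv2.resize(t["frame"][130:270,160:440,::-1],(800,400));b=cv2.resize(s["frame"][110:320,200:420,::-1],(400,382))[:200]
b2=cv2.resize(s["frame"][205:295,220:310,::-1],(200,200));b1=cv2.resize(s["frame"][100:220,290:430,::-1],(400,200))
w=eyes.snapshot("wrist")["frame"][:,:,::-1]
cv2.imwrite("pics/m8.png",np.vstack([a,np.hstack([b1,b2,cv2.resize(w,(200,200))])]))
for n,c in(("scene",s),("top",t)):
  for q in finder.silhouettes(c,"bracket_mid")[:1]: print(n,"bracket",q["conf"],q["box"])
E
```

```text
33.07 p [0.4583 0.2138 0.2941] chest p [-0.1047  0.0251  0.2941] q [ 0.361 -0.525  1.883 -0.062  1.073 -1.415] F chest [ 0.6  0.1 -0.5]
tool axes in chest (cols x y z)
 [[-0.757 -0.017  0.653]
 [ 0.014  0.999  0.042]
 [-0.653  0.041 -0.756]] tilt 40.9
scene lid 0.59 angle 1.225 iou 0.97
top lid 0.94 angle 1.25 iou 0.95
top knob 0.43 [249.4, 202.4, 102.7, 90.2]
scene bracket 0.76 [249.2, 242.9, 33.9, 45.5]
top bracket 0.91 [377.5, 236.8, 18.8, 51.8]
```

View pics/m8.png

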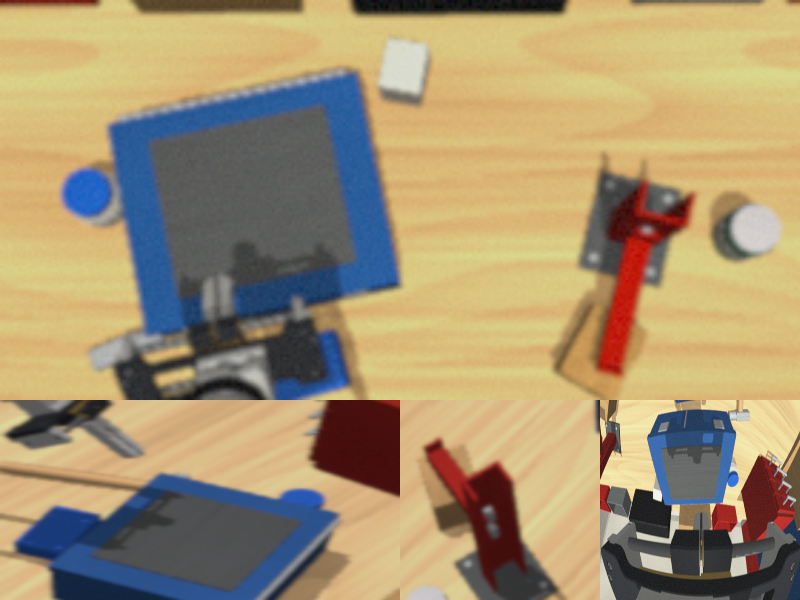

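The last picture shows the lid flat and shut on the chest and the bracket hanging level in the upright with its claws through the slots. The bystanders are where they were, and the arm is clear. Handing in.

```bash
python3 -c "
from bench import robot
print(robot.close_job())"
```

```text
the job is handed in; nothing more can be done
None
```

The job is handed in at about 33 s of the 64 s allowed, with no verdict reported. The bracket is hung, the knee is broken and the lid is shut, done in that order.

- **Bracket:** Both claws went into the slots, and I pressed down until a 31 N push met a hard stop. The final pictures show it level, with its claws inside the post.
- **Knee:** The moves allow no direct tilt, so I got a 41° tool tilt by driving the arm against its reach limit. I then pushed the knob at that angle. The wrist force stayed near zero during the push. I judged the knee broken because the knob moved about 17 mm in the top view and the lid came down to about 0.25 rad.
- **Lid:** I lowered it in slow steps from its free edge. A 22 N push at the end met a hard stop, and after I backed off the lid fitted at 1.225 and 1.25 rad in the two cameras (1.222 is shut).
- **Bystanders:** They look undisturbed in the last picture and the arm ended clear of everything. I compared them by eye only, not by measured poses.

One disagreement came up. The knob's first position estimate was roughly 10–15 mm too low, and I corrected it from the wrist camera before touching it.

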